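Gauge the unmarked draw-down rods and put them away in the rod case

ROBOT

A 6-joint arm with a two-finger parallel gripper is mounted at the origin on a cart in front of the work surface, level with it; the furniture and walls round the work are solid. World frame = base frame: x ahead of the robot, y to its left, z up, the work surface at z = 0. Lengths are in m, angles in rad, forces in N, time in s.
With the tool pointing down it reaches from about 0.35 to 0.875 m from the base axis. Payload 4.2 kg.
Tool frame: the origin (TCP) lies midway between the tips of the shut fingers; the grasp point (between the pads) lies 19 mm behind it; z points along the fingers, y is the direction in which the jaws open and shut (so a half turn about z gives the same grasp; the last joint's range is limited). The gripper opens to 87 mm and grips with 3 to 60 N. Pads are 19 mm wide; open, the fingers measure 117 mm over their backs; the gripper's body (75 mm by 190 mm) begins 51 mm behind the grasp point.
Start: joints at [-0.888, 0.385, 0.008, 0, -1.194, -0.259], TCP at [0.257, -0.57, 0.223] pointing down, gripper open.
Joint ranges: [-3.14, 3.14], [-1.21, 2.06], [-1.07, 1.41], [-3.16, 2.05], [-2.99, -0.16], [-3.1, 3.1]. Speed limits (rad/s): [2.79, 2.79, 3.14, 3.14, 3.14, 3.14].

INTERFACE

Orientations are given as a unit quaternion [x, y, z, w].
In Python, from rig import bot gives the robot as it stands.
- The arm moves only by the tool arm_command, never from a script. Its argument "increments" is a list of rows, each a list of 7 numbers: the shift along the world's x, y, z in cm, then the turn, a rotation vector about the world's x, y, z in degrees, then the gripper's target within -1 to 1 (fully open at 1, half-way at 0, shut at -1). In form: [[x, y, z, rx, ry, rz, hand], ...]. A call has 1 to 12 rows; each row shifts and turns the commanded pose from where the row before left it; what a row does not reach is not made up. A row lasts 1/12 s, in which the tool goes at most 41.7 mm and 7.16 degrees, less where a joint would pass 70% of its speed; a pose out of reach is approached as far as the arm can. A call is refused whole if a number of a shift passes 4.17 or a number of a turn 7.16, either way. A call with a gripper value outside its range is refused whole. The fingers move at their own pace and stop on an object; "grip_force" is the grip in N (left out, the last holds). Time passes only in rows, so rows that do not move let the fingers close. It gives the time, the measured TCP pose, the force and the opening at its end, in the units of the state.
- bot.state(): the state, without advancing time (a new reading comes with each control period).
- bot.camera(name): name is "side" or "top" or "wrist"; returns (picture, depth): 384x512x3 uint8, red, green, blue; 384x512 float32, m along the optical axis (not along the pixel's ray), 0 where there is no reading.
- bot.calibration(name): a dict with "mtx" (3x3 intrinsics, pixels), "extrinsics" (4x4, takes a point from camera to world coordinates); the wrist camera has in their place "T_tool_cam" (4x4, takes a point from camera to tool coordinates, whose origin is the TCP and whose axes are the flange's). Camera axes: x right, y up, looking along -z (the intrinsics and any distortion apply to the point x, -y, -z); pixel columns grow to the right and rows downward; lengths in m; the calibration is good to about 2 mm. A picture is of the moment at which its call begins: read the wrist's pose just before it. calibration takes no time and is no camera call.
- bot.finish_job(): hands the job in, once; it reports no verdict.
The state is a dict: "clock": time; "q": joint angles; "qvel": joint speeds; "tau": joint torques, N m; "eef_pos": TCP position; "ee_rot": TCP orientation; "wrist_force": force on the tool from outside, world axes, zero at the start; "ft_torque": the same for the moment, N m; "grip_width": finger opening in m.
Only numpy, scipy, OpenCV 4.12 (cv2) and the standard library are available. Lean on these libraries where they do the work, as an engineer would, in place of code of your own. Each camera call takes 0.05 s, during which the arm holds its last target. There are 200 camera calls.

TASK

The size marks have worn off these wire-wound draw-down rods. Press the red catch to open the rod case, then take the rods from the palest grip colour to the darkest (yellow, orange, red, black, so that no dark ink is carried onto a paler rod): slide each rod's bare shaft along the tapered slot of the steel gauge, without forcing it, until it wedges, and read by the dots where it stops. Lay each rod in the bay of the case with the same number of dots, grip towards the catch, then shut the lid until the catch holds it, leaving the other things on the bench alone.

Things in the scene. Friction and masses are not known exactly. Their poses are not given: they have to be found in the camera images.
- yellow_rod_a: Draw-down rod, 140 mm long, 0.09 kg: yellow square grip (16 x 16), bare wire-wound steel shaft of unmarked diameter (6, 8, 10, 12 or 14), yellow end block (16 x 16). Origin: on the axis, middle of the shaft (8 above the bench when lying). x points from grip to end block: grip at x -91..-35 (middle -63), shaft -35..35, block 35..49. One of the two yellow rods is absent.
- yellow_rod_b: Draw-down rod, 140 mm long, 0.09 kg: yellow square grip (16 x 16), bare wire-wound steel shaft of unmarked diameter (6, 8, 10, 12 or 14), yellow end block (16 x 16). Origin: on the axis, middle of the shaft (8 above the bench when lying). x points from grip to end block: grip at x -91..-35 (middle -63), shaft -35..35, block 35..49. One of the two yellow rods is absent.
- red_rod: Draw-down rod, 140 mm long, 0.09 kg: red square grip (16 x 16), bare wire-wound steel shaft of unmarked diameter (6, 8, 10, 12 or 14), red end block (16 x 16). Origin: on the axis, middle of the shaft (8 above the bench when lying). x points from grip to end block: grip at x -91..-35 (middle -63), shaft -35..35, block 35..49. May be absent.
- orange_rod: Draw-down rod, 140 mm long, 0.09 kg: orange square grip (16 x 16), bare wire-wound steel shaft of unmarked diameter (6, 8, 10, 12 or 14), orange end block (16 x 16). Origin: on the axis, middle of the shaft (8 above the bench when lying). x points from grip to end block: grip at x -91..-35 (middle -63), shaft -35..35, block 35..49. May be absent.
- black_rod: Draw-down rod, 140 mm long, 0.09 kg: black square grip (16 x 16), bare wire-wound steel shaft of unmarked diameter (6, 8, 10, 12 or 14), black end block (16 x 16). Origin: on the axis, middle of the shaft (8 above the bench when lying). x points from grip to end block: grip at x -91..-35 (middle -63), shaft -35..35, block 35..49. May be absent.
- gauge: Fixed steel gauge: upright plate (y-z plane, 8 mm thick, 81 high), foot 72 x 205 x 8; origin on the bench under it, x away from the robot. Slot along y: level lower edge at z 40 mm, sloping upper edge; gap 17 at the mouth (y +65), 1 less per 10 mm, 4 at y -65, then closed. Ticks with 1, 2, 3, 4, 5 dots: the axis of a 6, 8, 10, 12, 14 mm shaft wedges at y -45, -25, -5, 15, 35.
- gauge_ledge (a point): Middle of the open ledge at the slot's mouth (gauge frame y 85, z 40 mm; ledge y 65 to 105), a level continuation of the slot's lower edge. Lay the shaft on it, rod along the gauge's x, grip on the robot's side, then slide it along the edge towards -y. Wedged under some 6 N of push it gives 3 to 6 mm past its tick. Axes as the gauge.
- rod_case: Fixed black case, 170 (x) x 274 (y) x 34 mm, 42 with the lid; floor 6 thick, walls 8. Origin: middle of its underside; catch at -x (robot's side), hinge at +x. Five bays 46 mm apart in y, parted by ribs 12 high, 16 thick at x 0..77 and x -77..-59 (30 mm channels); x -59..0 is open for fingers. Inner length 154, width 260. Bays marked by 1 to 5 white dots on the near wall.
- bay_1 (a point): Bay with 1 dot, for 6 mm rods: where the origin of a rod lying in it belongs, 14 mm above the bench (8 above the case floor), rod x along the case's x. Axes as the case.
- bay_2 (a point): Bay with 2 dots, for 8 mm rods: where the origin of a rod lying in it belongs, 14 mm above the bench (8 above the case floor), rod x along the case's x. Axes as the case.
- bay_3 (a point): Bay with 3 dots, for 10 mm rods: where the origin of a rod lying in it belongs, 14 mm above the bench (8 above the case floor), rod x along the case's x. Axes as the case.
- bay_4 (a point): Bay with 4 dots, for 12 mm rods: where the origin of a rod lying in it belongs, 14 mm above the bench (8 above the case floor), rod x along the case's x. Axes as the case.
- bay_5 (a point): Bay with 5 dots, for 14 mm rods: where the origin of a rod lying in it belongs, 14 mm above the bench (8 above the case floor), rod x along the case's x. Axes as the case.
- lid (a joint): Case lid angle, rad: 0 shut, 1.65 open (just past upright). A damped spring swings it open in 2 s or so when the catch lets go and keeps it open. To shut it, push its outer (far) face over and down in an arc about the hinge (a few N), then press its front edge down at the middle (5 to 12 N, to the end of travel) till the catch snaps over it.
- lid_hinge (a point): Middle of the lid's hinge line (along the case's y), 38 mm above the bench. The shut lid reaches 172 mm from it towards the robot; 274 mm wide, 8 thick (4 to either side of the hinge plane). Axes turn with the lid.
- catch (a joint): Rocking angle of the red button catch, rad: 0 at rest (hooks the shut lid), 0.34 pressed fully down; it lets the lid go by about 0.2. Sprung, about 5 N at the pad.
- catch_pad (a point): Top of the catch's red pad, 26 x 34 mm, in front of the case's middle and about 34 mm above the bench: press here straight down, about 6 mm.
- ink_jar: Loose ink jar with a yellow lid, 67 mm wide, 66 high; a bystander, leave alone. Origin: middle of its underside.
- amber_bottle: Loose amber bottle, 42 mm wide, 85 high; a bystander, leave alone. Origin: middle of its underside.
- the_timer: Loose white timer standing upright, 24 x 62 x 66 mm; a bystander, leave alone. Origin: middle of its underside.
- weighing_dish: Loose white weighing dish, 71 mm wide, 18 high; a bystander, leave alone. Origin: middle of its underside.
- black_marker: Loose white marker pen with black cap, 133 mm long, 18 thick; a bystander, leave alone. Origin: middle of its underside.
Mind the look-alikes: they are no part of the job. Leave any purple look-alike of the orange_rod alone.

How it is judged:
By the outcome, as a careful person would: the job done as asked, in the order asked, and still so for the second after the job is handed in, with the robot touching nothing.
Of yellow_rod_a, yellow_rod_b only 1 to 1 are there at a start; the rules pass over those that are not, and their reading is None.
Of orange_rod, red_rod, black_rod only 2 to 3 are there at a start; the rules pass over those that are not, and their reading is None.
At some moment in a run one of yellow_rod_a, yellow_rod_b, red_rod, orange_rod, black_rod may be knocked a few centimetres aside while the robot is not near it.
Once in a run the grip may slacken for a moment while it holds something.
It also fails if it takes over 210 s, if anything falls off the work surface, if the arm or the gripper's body presses on something with over 40 N, if the wrist force passes 120 N, or if a joint passes its speed limit or range.

## Working session

There is one attempt and no reset: what is moved stays moved. The work goes in short steps, Python scripts to look and compute and a tool call to move; the robot and the scene stay as the last step left them, time stands still between calls to the robot, and variables do not carry over. Pictures are saved under pics/ and viewed, about 12 in all and at most 16, crops included, and the job is handed in when it is done.

Besides the shell and the picture viewer there is one more tool, called after "Call:" as name(argument=value, ...), one argument or row to a line, values as JSON. arm_command: Moves the arm, as the interface text tells. Its arguments: {"type":"object","properties":{"increments":{"type":"array","items":{"type":"array","items":{"type":"number"}}},"grip_force":{"type":"number"}},"required":["increments"]}

```bash
ls; mkdir -p pics
cat > h.py <<'E'
import numpy as np, cv2
from rig import bot
from scipy.spatial.transform import Rotation as R
def snap(name):
    s=bot.state(); p,d=bot.camera(name); c=bot.calibration(name)
    if name=='wrist':
        T=np.eye(4);T[:3,:3]=R.from_quat(s['ee_rot']).as_matrix();T[:3,3]=s['eef_pos'];E=T@np.array(c['T_tool_cam'])
    else: E=np.array(c['extrinsics'])
    return p,d,np.array(c['mtx']),E,c
def ray(u,v,K,E):
    r=np.array([(u-K[0,2])/K[0,0],-(v-K[1,2])/K[1,1],-1.]);return E[:3,3],E[:3,:3]@r
def onplane(u,v,z,K,E):
    o,r=ray(u,v,K,E);return o+r*(z-o[2])/r[2]
def pts(d,K,E):
    v,u=np.mgrid[:d.shape[0],:d.shape[1]]
    c=np.stack([(u-K[0,2])/K[0,0]*d,-(v-K[1,2])/K[1,1]*d,-d],-1)
    return c@E[:3,:3].T+E[:3,3]
def save(n,p): cv2.imwrite('pics/'+n+'.png',p[...,::-1])
E
python3 - <<'E'
from h import *
s=bot.state();print({k:np.round(v,3) for k,v in s.items()})
for n in('top','side'):
    p,d,K,E,c=snap(n);save(n+'0',p);np.savez(n+'0',p=p,d=d,K=K,E=E);print(n,K,E.round(3),[k for k in c], c.get('dist'))
E
```

```text
pics
{'clock': np.float64(0.0), 'q': array([-0.888,  0.386,  0.007, -0.   , -1.194, -0.259]), 'qvel': array([ 0.   , -0.001, -0.   ,  0.001,  0.001,  0.002]), 'tau': array([ 0.0000e+00, -3.9067e+01,  1.8740e+01,  4.2200e+00,  1.1000e-02,
       -0.0000e+00]), 'eef_pos': array([ 0.257, -0.569,  0.221]), 'ee_rot': array([-0.21 ,  0.978,  0.001, -0.   ]), 'wrist_force': array([ 0.922, -0.691, -0.194]), 'ft_torque': array([-0.004,  0.018,  0.033]), 'grip_width': np.float64(0.087)}
top [[474.78773264   0.         261.59047383]
 [  0.         474.78773264 189.4897858 ]
 [  0.           0.           1.        ]] [[ 1.000e-03  9.890e-01 -1.450e-01  3.440e-01]
 [-1.000e+00 -0.000e+00 -7.000e-03 -1.470e-01]
 [-7.000e-03  1.450e-01  9.890e-01  1.845e+00]
 [ 0.000e+00  0.000e+00  0.000e+00  1.000e+00]] ['mtx', 'extrinsics'] None
side [[401.58974592   0.         261.14214819]
 [  0.         401.58974592 198.36894104]
 [  0.           0.           1.        ]] [[ 0.98   0.096 -0.172  0.348]
 [-0.195  0.58  -0.791 -1.316]
 [ 0.024  0.809  0.587  0.944]
 [ 0.     0.     0.     1.   ]] ['mtx', 'extrinsics'] None
```

View pics/top0.png

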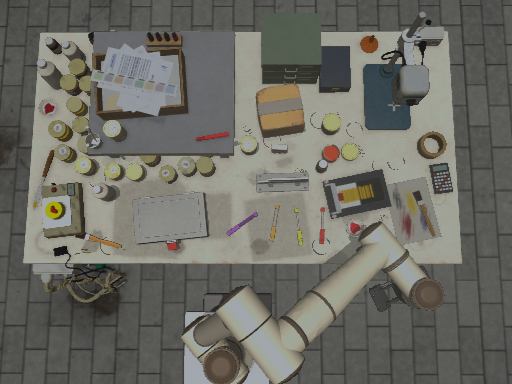

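View pics/side0.png

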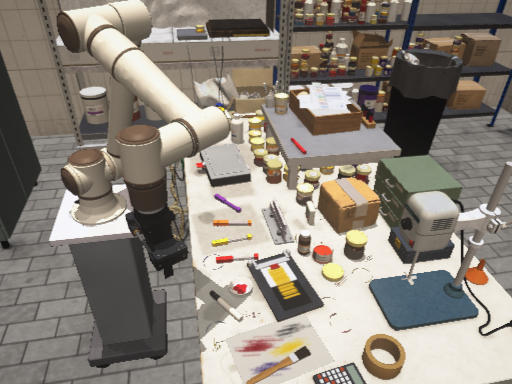

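Run:
```python
from h import *
z=np.load('top0.npz');p,d,K,E=[z[k] for k in 'pdKE']
save('crop0',cv2.resize(p[155:265,120:346],None,fx=3.5,fy=3.5,interpolation=cv2.INTER_CUBIC))
P=pts(d,K,E)
# rods: by height/colour
hsv=cv2.cvtColor(p,cv2.COLOR_RGB2HSV)
for n,(a,b) in dict(yellow=(24,34),orange=(10,20),red=(0,6),purple=(125,160)).items():
    m=cv2.inRange(hsv,(a,110,90),(b,255,255));m[:200]=0;m[250:]=0;m[:,:215]=0;m[:,345:]=0
    k,l,st,ce=cv2.connectedComponentsWithStats(m)
    for i in range(1,k):
        if st[i,4]>8:
            w=onplane(*ce[i],.016,K,E);print(n,st[i,4],ce[i].round(1),w.round(3), np.median(P[l==i][:,2]).round(3))
for n,m in dict(case=(P[...,2]>.03)&(P[...,2]<.055),gauge=(P[...,2]>.06)&(P[...,2]<.1)).items():
    m=m.astype(np.uint8);m[:160]=0;m[250:]=0;m[:,:(130 if n=='case' else 235)]=0;m[:,(235 if n=='case' else 320):]=0
    if n=='gauge': m[205:]=0
    k,l,st,ce=cv2.connectedComponentsWithStats(m)
    i=1+np.argmax(st[1:,4]);q=P[l==i]
    r=cv2.minAreaRect(q[:,:2].astype(np.float32));print(n,r,np.percentile(q[:,2],[5,50,95]))
```

```text
yellow 12 [296.5 210. ] [ 0.532 -0.27   0.016] 0.016
yellow 57 [299.6 237.4] [ 0.427 -0.28   0.016] 0.017
orange 10 [276.6 206.4] [ 0.546 -0.193  0.016] 0.014
orange 11 [273.4 229.2] [ 0.458 -0.18   0.016] 0.017
red 12 [322.5 209. ] [ 0.536 -0.37   0.016] 0.019
red 59 [321.5 236.1] [ 0.432 -0.364  0.016] 0.016
purple 85 [240.4 224.1] [ 0.478 -0.053  0.016] 0.017
case ((0.48659536242485046, 0.21642504632472992), (0.21150054037570953, 0.2764025032520294), 6.291525840759277) [0.03451789 0.04250489 0.05007703]
gauge ((0.6445577144622803, -0.2328086644411087), (0.009536724537611008, 0.14768964052200317), 1.7726091146469116) [0.06499865 0.07993845 0.08676326]
```

View pics/crop0.png

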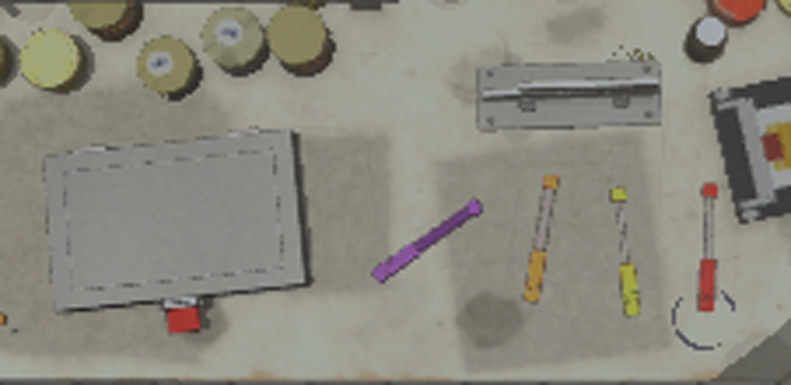

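Run:
```python
from h import *
z=np.load('top0.npz');p,d,K,E=[z[k] for k in 'pdKE']
P=pts(d,K,E);hsv=cv2.cvtColor(p,cv2.COLOR_RGB2HSV)
m=cv2.inRange(hsv,(0,110,60),(8,255,255))|cv2.inRange(hsv,(172,110,60),(180,255,255))
m[:235]=0;m[255:]=0;m[:,:160]=0;m[:,190:]=0
v,u=np.nonzero(m);print('catch px',u.mean(),v.mean(),len(u),onplane(u.mean(),v.mean(),.034,K,E),P[v,u].mean(0))
m=((P[...,2]>.03)&(P[...,2]<.055)).astype(np.uint8);m[:185]=0;m[242:]=0;m[:,:130]=0;m[:,215:]=0
m=cv2.morphologyEx(m,cv2.MORPH_OPEN,np.ones((5,5)))
c=max(cv2.findContours(m,0,2)[0],key=cv2.contourArea);r=cv2.minAreaRect(c);b=cv2.boxPoints(r)
print('lid',r,[onplane(*q,.042,K,E).round(3) for q in b])
# foot corners by eye in crop
f=[onplane(120+a/3.5,155+b/3.5,.008,K,E) for a,b in((480,66),(661,60),(661,126),(480,130))]
print(np.round(f,3),np.mean(f,0)); print('wristcal',np.round(bot.calibration('wrist')['T_tool_cam'],3), bot.calibration('wrist')['mtx'])
for n in('orange','yellow','red'): pass
```

```text
catch px 171.93548387096774 245.9516129032258 62 [0.39353056 0.2053128  0.034     ] [0.39355732 0.20548789 0.03307538]
lid ((169.07398986816406, 217.70274353027344), (47.5792350769043, 72.65123748779297), 83.9909896850586) [array([0.576, 0.368, 0.042]), array([0.606, 0.091, 0.042]), array([0.425, 0.069, 0.042]), array([0.396, 0.342, 0.042])]
[[ 0.676 -0.117  0.008]
 [ 0.683 -0.32   0.008]
 [ 0.608 -0.319  0.008]
 [ 0.603 -0.117  0.008]] [ 0.64237564 -0.2182745   0.008     ]
wristcal [[-0.001  0.969  0.247  0.068]
 [ 1.     0.     0.     0.   ]
 [ 0.     0.247 -0.969 -0.161]
 [ 0.     0.     0.     1.   ]] [[279.92135494   0.         256.03117132]
 [  0.         279.92135494 191.38606106]
 [  0.           0.           1.        ]]
```

Call:
arm_command(
  increments=[
    [1.4, 2.5, 0.7, 0, 0, -2.02, 1],
    [1.4, 2.5, 0.7, 0, 0, -2.02, 1],
    [1.4, 2.5, 0.7, 0, 0, -2.02, 1],
    [1.4, 2.5, 0.7, 0, 0, -2.02, 1],
    [1.4, 2.5, 0.7, 0, 0, -2.02, 1],
    [1.4, 2.5, 0.7, 0, 0, -2.02, 1],
    [1.4, 2.5, 0.7, 0, 0, -2.02, 1],
    [1.4, 2.5, 0.7, 0, 0, -2.02, 1],
    [1.4, 2.5, 0.7, 0, 0, -2.02, 1],
    [1.4, 2.5, 0.7, 0, 0, -2.02, 1],
    [1.4, 2.5, 0.7, 0, 0, -2.02, 1],
    [1.4, 2.5, 0.7, 0, 0, -2.02, 1],
  ],
)

```text
clock: 1.1
eef_pos: [0.4252, -0.2682, 0.3066]
ee_rot: [0.001, 1.0, 0.0, -0.0]
wrist_force: [1.1, -0.3, 1.0]
grip_width: 0.0873
```

Run:
```python
from h import *
p,d,K,E,c=snap('wrist');save('w1',p);np.savez('w1',p=p,d=d,K=K,E=E)
P=pts(d,K,E);print(P[190,256])
```

```text
[ 0.47446293 -0.2681428  -0.00128015]
```

View pics/w1.png

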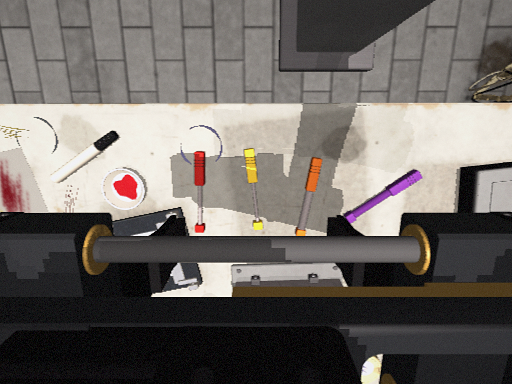

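```bash
cat >> h.py <<'E'
HUE=dict(yellow=[(22,36)],orange=[(7,16)],red=[(0,5),(174,180)])
def rod(n,p,K,E,ztop=.016,roi=None,smin=150,vmin=90):
    """origin, yaw (deg, x axis grip->block) of a lying rod from top-face blobs of grip and block"""
    hsv=cv2.cvtColor(p,cv2.COLOR_RGB2HSV);m=np.zeros(p.shape[:2],np.uint8)
    for a,b in HUE[n]: m|=cv2.inRange(hsv,(a,smin,vmin),(b,255,255))
    if roi is not None: k=np.zeros_like(m);k[roi[1]:roi[3],roi[0]:roi[2]]=1;m*=k
    m=cv2.morphologyEx(m,cv2.MORPH_CLOSE,np.ones((3,3)))
    k,l,st,ce=cv2.connectedComponentsWithStats(m)
    i=sorted(range(1,k),key=lambda i:-st[i,4])[:2]
    g,b=[onplane(*ce[j],ztop,K,E) for j in i]
    yaw=np.degrees(np.arctan2(*(b-g)[[1,0]]))
    o=g+(b-g)*63/105
    return dict(o=o.round(4),yaw=yaw.round(1),dist=np.linalg.norm(b-g).round(4),areas=[int(st[j,4]) for j in i],g=g.round(4))
E
python3 - <<'E'
from h import *
z=np.load('w1.npz');p,d,K,E=[z[k] for k in 'pdKE']
for n,r in dict(yellow=(235,140,280,235),orange=(285,140,330,240),red=(180,145,220,235)).items(): print(n,rod(n,p,K,E,roi=r))
P=pts(d,K,E)
# gauge near edge of foot
hi=(abs(P[...,2]-.008)<.004);hi[:255]=0;hi[298:]=0;hi[:,:225]=0;hi[:,:225]=0
q=P[hi];print(len(q),q.min(0),q.max(0))
for r,c in((204,150),):pass
print('foot corners',[onplane(u,v,.008,K,E).round(4) for u,v in((232,264),(339,262))])
E
```

```text
yellow {'o': array([ 0.4905, -0.2704,  0.016 ]), 'yaw': np.float64(6.0), 'dist': np.float64(0.1043), 'areas': [313, 71], 'g': array([ 0.4283, -0.277 ,  0.016 ])}
orange {'o': array([ 0.5032, -0.1868,  0.016 ]), 'yaw': np.float64(-12.1), 'dist': np.float64(0.1024), 'areas': [340, 25], 'g': array([ 0.4431, -0.174 ,  0.016 ])}
red {'o': array([ 0.4955, -0.3641,  0.016 ]), 'yaw': np.float64(-2.8), 'dist': np.float64(0.1048), 'areas': [304, 66], 'g': array([ 0.4327, -0.3611,  0.016 ])}
1838 [ 0.60835543 -0.31418207  0.00418459] [ 0.6555708  -0.10843084  0.01190797]
foot corners [array([ 0.6106, -0.3119,  0.008 ]), array([ 0.6069, -0.1179,  0.008 ])]
```

Call:
arm_command(
  increments=[
    [-0.35, 3.9, -1.5, 0, 0, 0, -1],
    [-0.35, 3.9, -1.5, 0, 0, 0, -1],
    [-0.35, 3.9, -1.5, 0, 0, 0, -1],
    [-0.35, 3.9, -1.5, 0, 0, 0, -1],
    [-0.35, 3.9, -1.5, 0, 0, 0, -1],
    [-0.35, 3.9, -1.5, 0, 0, 0, -1],
    [-0.35, 3.9, -1.5, 0, 0, 0, -1],
    [-0.35, 3.9, -1.5, 0, 0, 0, -1],
    [-0.35, 3.9, -1.5, 0, 0, 0, -1],
    [-0.35, 3.9, -1.5, 0, 0, 0, -1],
    [-0.35, 3.9, -1.5, 0, 0, 0, -1],
    [-0.35, 3.9, -1.5, 0, 0, 0, -1],
  ],
)

```text
clock: 2.15
eef_pos: [0.3824, 0.1971, 0.1271]
ee_rot: [-0.001, 1.0, 0.0, 0.0]
wrist_force: [0.4, 1.3, 1.1]
grip_width: 0.0149
```

Run:
```python
from h import *
print(bot.state()['eef_pos'])
p,d,K,E,c=snap('wrist');np.savez('w2',p=p,d=d,K=K,E=E)
hsv=cv2.cvtColor(p,cv2.COLOR_RGB2HSV)
m=cv2.inRange(hsv,(0,130,60),(6,255,255))|cv2.inRange(hsv,(174,130,60),(180,255,255))
k,l,st,ce=cv2.connectedComponentsWithStats(m)
P=pts(d,K,E)
for i in range(1,k):
    if st[i,4]>60: print(st[i],ce[i],P[l==i].mean(0),onplane(*ce[i],.034,K,E))
```

```text
[0.38243333 0.1970765  0.12707034]
[250 193  37  29 863] [268.08922364 206.16917729] [0.39417875 0.20853682 0.03374017] [0.39405897 0.20856195 0.034     ]
```

Call:
arm_command(
  increments=[
    [0.6, 1.1, -2, 0, 0, 0, -1],
    [0, 0, -2.5, 0, 0, 0, -1],
    [0, 0, -2.5, 0, 0, 0, -1],
    [0, 0, -1.5, 0, 0, 0, -1],
    [0, 0, -0.5, 0, 0, 0, -1],
    [0, 0, -0.3, 0, 0, 0, -1],
    [0, 0, -0.3, 0, 0, 0, -1],
    [0, 0, -0.2, 0, 0, 0, -1],
  ],
)

```text
clock: 2.87
eef_pos: [0.3881, 0.2056, 0.0304]
ee_rot: [0.0, 1.0, -0.001, -0.001]
wrist_force: [-10.4, 1.3, 10.9]
grip_width: 0.0005
```

Call:
arm_command(
  increments=[
    [0, 0, -0.2, 0, 0, 0, -1],
    [0, 0, -0.2, 0, 0, 0, -1],
  ],
)

```text
clock: 3.03
eef_pos: [0.3873, 0.2055, 0.0275]
ee_rot: [-0.0, 1.0, -0.001, -0.002]
wrist_force: [-18.7, 0.9, 35.3]
grip_width: 0.0006
```

Call:
arm_command(
  increments=[
    [-1, 0, 0.8, 0, 0, 0, -1],
    [-1.5, -0.5, 1.5, 0, 0, 0, -1],
    [-0.5, -2, 2, 0, 0, 0, -1],
    [0, -4, 3, 0, 0, 0, -0.2],
    [0, -4, 3, 0, 0, 0, -0.2],
    [0, -4, 3, 0, 0, 0, -0.2],
    [0.5, -4, 2, 0, 0, 0, -0.2],
    [1, -4, 1, 0, 0, 0, -0.2],
    [1, -4, 0, 0, 0, 0, -0.2],
    [1, -4, 0, 0, 0, 0, -0.2],
    [1, -4, 0, 0, 0, 0, -0.2],
  ],
)

```text
clock: 3.95
eef_pos: [0.4045, -0.1171, 0.1741]
ee_rot: [-0.0, 1.0, 0.0, 0.003]
wrist_force: [0.7, 1.4, 1.0]
grip_width: 0.0339
```

Run:
```python
from h import *
for _ in range(12): bot.camera('top')
p,d,K,E,c=snap('top');P=pts(d,K,E)
np.savez('top1',p=p,d=d,K=K,E=E)
save('t1',cv2.resize(p[150:265,110:340],None,fx=3,fy=3,interpolation=cv2.INTER_CUBIC))
m=(P[...,2]>.1)&(P[...,2]<.3);m[:170]=0;m[245:]=0;m[:,:120]=0;m[:,215:]=0
print(m.sum(),P[m].min(0),P[m].max(0),bot.state()['clock'],bot.state()['eef_pos'])
```

```text
643 [0.57171486 0.09191166 0.10012703] [0.61137762 0.36451058 0.22121015] 4.6 [ 0.40383597 -0.11412013  0.17213187]
```

View pics/t1.png

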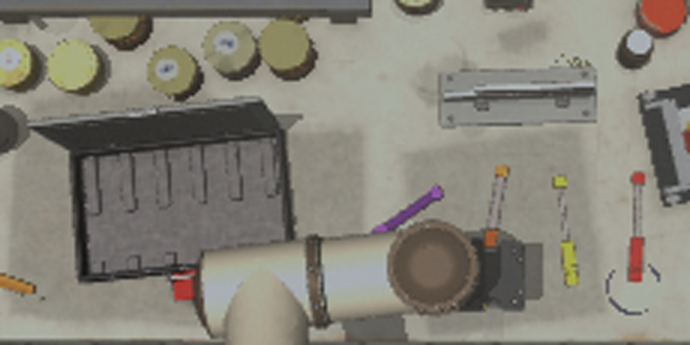

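Call:
arm_command(
  increments=[
    [0.8, -3.2, -1, 0, 0, 3, 0],
    [0.8, -3.2, -1.6, 0, 0, 3, 0],
    [0.8, -3.2, -2.2, 0, 0, 0, 0],
    [0.8, -3.2, -2.2, 0, 0, 0, 0],
    [0.9, -3.2, -2.2, 0, 0, 0, 0],
    [0, 0, -2, 0, 0, 0, 0],
    [0, 0, 0, 0, 0, 0, 0],
  ],
)

```text
clock: 5.18
eef_pos: [0.4421, -0.275, 0.0557]
ee_rot: [-0.051, 0.999, 0.002, -0.004]
wrist_force: [-0.6, 0.3, -0.1]
grip_width: 0.0438
```

Run:
```python
from h import *
print(bot.state()['eef_pos'])
p,d,K,E,c=snap('wrist');save('w3',p)
print(rod('yellow',p,K,E,vmin=70))
```

```text
[ 0.44206017 -0.27503891  0.05567888]
{'o': array([ 0.4648, -0.1997,  0.016 ]), 'yaw': np.float64(64.1), 'dist': np.float64(0.1441), 'areas': [1453, 1], 'g': array([ 0.427 , -0.2775,  0.016 ])}
```

View pics/w3.png

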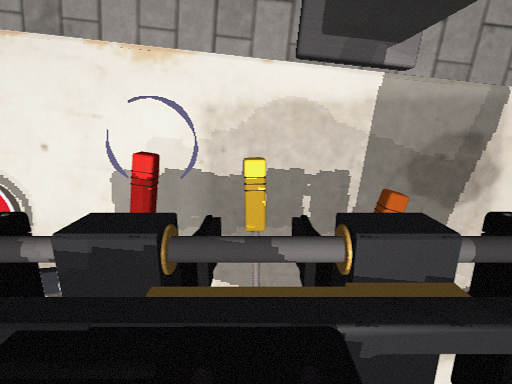

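Call:
arm_command(
  increments=[
    [0.2, 0, -2, 0, 0, 0, 0],
    [0, 0, -2, 0, 0, 0, 0],
    [0, 0, -0.9, 0, 0, 0, 0],
    [0, 0, -0.3, 0, 0, 0, 0],
    [0, 0, 0, 0, 0, 0, -1],
    [0, 0, 0, 0, 0, 0, -1],
    [0, 0, 0, 0, 0, 0, -1],
    [0, 0, 0, 0, 0, 0, -1],
    [0, 0, 0, 0, 0, 0, -1],
  ],
  grip_force=30,
)

```text
clock: 5.98
eef_pos: [0.4472, -0.2751, 0.0088]
ee_rot: [-0.053, 0.999, -0.0, 0.001]
wrist_force: [0.1, 0.5, -0.4]
grip_width: 0.0181
```

Call:
arm_command(
  increments=[
    [0, 0, 0, 0, 0, 0, -1],
    [0, 0, 0, 0, 0, 0, -1],
    [0, 0, 0, 0, 0, 0, -1],
  ],
)

```text
clock: 6.23
eef_pos: [0.4472, -0.2751, 0.0087]
ee_rot: [-0.053, 0.999, -0.0, 0.0]
wrist_force: [-0.7, 0.7, 5.6]
grip_width: 0.0153
```

Call:
arm_command(
  increments=[
    [0, 0, 0, 0, 0, 0, 0],
    [0, 0, 0, 0, 0, 0, 0],
    [0, 0, -0.3, 0, 0, 0, 0],
    [-0.1, 0, -0.25, 0, 0, 0, 0],
    [0, 0, 0, 0, 0, 0, 0],
    [0, 0, 0, 0, 0, 0, -1],
    [0, 0, 0, 0, 0, 0, -1],
    [0, 0, 0, 0, 0, 0, -1],
    [0, 0, 0, 0, 0, 0, -1],
    [0, 0, 0, 0, 0, 0, -1],
    [0, 0, 0, 0, 0, 0, -1],
    [0, 0, 0, 0, 0, 0, -1],
  ],
)

```text
clock: 7.23
eef_pos: [0.4458, -0.275, 0.0026]
ee_rot: [-0.053, 0.999, -0.0, 0.0]
wrist_force: [-0.6, 0.1, -1.2]
grip_width: 0.0159
```

Call:
arm_command(
  increments=[
    [0, 0, 1.5, 0, 0, 0, -1],
    [0, 0, 2.5, 0, 0, 0, -1],
    [0, 0, 3, 0, 0, 0, -1],
    [1.5, 1, 2, 0, 0, -1.4, -1],
    [2.5, 2.5, 0, 0, 0, -1.5, -1],
    [2.5, 2.5, 0, 0, 0, -1.5, -1],
    [2.5, 2.5, 0, 0, 0, 0, -1],
    [2.5, 2.5, 0, 0, 0, 0, -1],
    [2.5, 2.5, 0, 0, 0, 0, -1],
    [1, 0.8, 0, 0, 0, 0, -1],
    [0, 0, 0, 0, 0, 0, -1],
  ],
)

```text
clock: 8.15
eef_pos: [0.598, -0.1297, 0.0921]
ee_rot: [-0.016, 1.0, -0.0, 0.0]
wrist_force: [-0.4, 0.5, -0.3]
grip_width: 0.0157
```

Run:
```python
from h import *
print(bot.state()['eef_pos'],bot.state()['grip_width'])
p,d,K,E,c=snap('side');P=pts(d,K,E);np.savez('s2',p=p,d=d,K=K,E=E)
a=p[175:275,190:320]
p2,d2,K2,E2,c=snap('wrist');np.savez('w4',p=p2,d=d2,K=K2,E=E2)
save('sw',np.vstack([cv2.resize(a,(520,400),interpolation=cv2.INTER_CUBIC),cv2.resize(p2[220:320],(520,102)),]))
```

```text
[ 0.59798805 -0.12972292  0.09205712] 0.0156674666215809
```

View pics/sw.png

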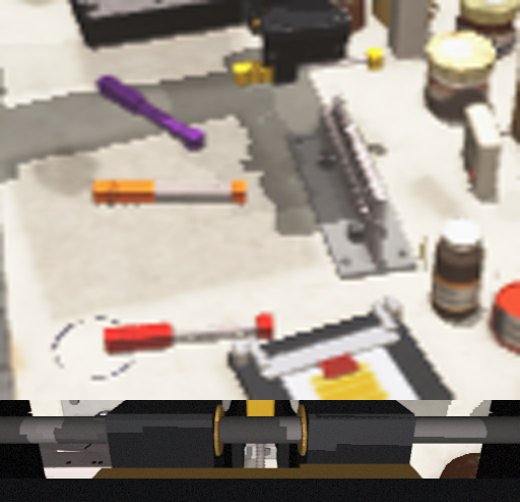

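Call:
arm_command(
  increments=[
    [0, 0, -2, 0, 0, 0, -1],
    [0, 0, -2, 0, 0, 0, -1],
    [0, 0, -0.3, 0, 0, 0, -1],
    [0, 0, -0.2, 0, 0, 0, -1],
    [0, 0, -0.2, 0, 0, 0, -1],
    [0, 0, -0.1, 0, 0, 0, -1],
    [0, 0, 0, 0, 0, 0, -1],
  ],
)

```text
clock: 8.83
eef_pos: [0.5961, -0.1323, 0.0454]
ee_rot: [-0.014, 1.0, -0.0, 0.001]
wrist_force: [0.2, -0.5, -0.5]
grip_width: 0.0156
```

Call:
arm_command(
  increments=[
    [0, 0, -0.2, 0, 0, 0, -1],
    [0, 0, -0.1, 0, 0, 0, -1],
    [0, 0, 0, 0, 0, 0, -1],
  ],
)

```text
clock: 9.08
eef_pos: [0.5957, -0.1319, 0.0416]
ee_rot: [-0.014, 1.0, 0.0, 0.0]
wrist_force: [-1.2, 0.6, -1.3]
grip_width: 0.0155
```

Call:
arm_command(
  increments=[
    [0, 0, -0.1, 0, 0, 0, -1],
    [0, 0, 0, 0, 0, 0, -1],
  ],
)

```text
clock: 9.25
eef_pos: [0.5957, -0.1319, 0.0404]
ee_rot: [-0.014, 1.0, 0.0, -0.0]
wrist_force: [-0.1, 0.6, -0.9]
grip_width: 0.0157
```

Call:
arm_command(
  increments=[
    [0, 0, -0.1, 0, 0, 0, -1],
    [0, 0, 0, 0, 0, 0, -1],
  ],
)

```text
clock: 9.42
eef_pos: [0.5957, -0.1319, 0.0394]
ee_rot: [-0.014, 1.0, 0.0, -0.0]
wrist_force: [-0.4, -0.2, -1.1]
grip_width: 0.0159
```

Call:
arm_command(
  increments=[
    [0, 0, -0.1, 0, 0, 0, -1],
    [0, 0, 0, 0, 0, 0, -1],
  ],
)

```text
clock: 9.58
eef_pos: [0.5956, -0.1319, 0.0383]
ee_rot: [-0.014, 1.0, 0.0, -0.0]
wrist_force: [0.5, -0.2, -1.2]
grip_width: 0.0158
```

Call:
arm_command(
  increments=[
    [0, 0, -0.1, 0, 0, 0, -1],
    [0, 0, 0, 0, 0, 0, -1],
  ],
)

```text
clock: 9.75
eef_pos: [0.5958, -0.132, 0.0376]
ee_rot: [-0.014, 1.0, -0.0, 0.0]
wrist_force: [-0.9, -0.9, -0.0]
grip_width: 0.0156
```

Call:
arm_command(
  increments=[
    [0, 0, -0.1, 0, 0, 0, -1],
    [0, 0, 0, 0, 0, 0, -1],
  ],
)

```text
clock: 9.92
eef_pos: [0.5959, -0.132, 0.0371]
ee_rot: [-0.014, 1.0, -0.0, 0.0]
wrist_force: [-1.6, 1.1, 4.2]
grip_width: 0.0155
```

Call:
arm_command(
  increments=[
    [0.02, -0.6, 0.05, 0, 0, 0, -1],
    [0.02, -0.9, 0, 0, 0, 0, -1],
    [0.02, -0.9, 0, 0, 0, 0, -1],
    [0.02, -0.9, 0, 0, 0, 0, -1],
    [0.02, -0.6, 0, 0, 0, 0, -1],
    [0, 0, 0, 0, 0, 0, -1],
  ],
)

```text
clock: 10.42
eef_pos: [0.5972, -0.173, 0.0373]
ee_rot: [-0.013, 1.0, -0.0, 0.001]
wrist_force: [0.2, -1.4, 3.3]
grip_width: 0.0155
```

Call:
arm_command(
  increments=[
    [0.02, -0.6, 0, 0, 0, 0, -1],
    [0.02, -0.6, 0, 0, 0, 0, -1],
    [0.02, -0.6, 0, 0, 0, 0, -1],
    [0, 0, 0, 0, 0, 0, -1],
  ],
)

```text
clock: 10.75
eef_pos: [0.5975, -0.1904, 0.0372]
ee_rot: [-0.014, 1.0, -0.0, 0.0]
wrist_force: [0.2, -2.6, 3.1]
grip_width: 0.0157
```

Call:
arm_command(
  increments=[
    [0.02, -0.6, 0, 0, 0, 0, -1],
    [0.02, -0.6, 0, 0, 0, 0, -1],
    [0.02, -0.6, 0, 0, 0, 0, -1],
    [0, 0, 0, 0, 0, 0, -1],
  ],
)

```text
clock: 11.08
eef_pos: [0.5981, -0.2084, 0.0372]
ee_rot: [-0.014, 1.0, -0.0, 0.0]
wrist_force: [-0.1, -2.1, 2.8]
grip_width: 0.0156
```

Call:
arm_command(
  increments=[
    [0.02, -0.6, 0, 0, 0, 0, -1],
    [0.02, -0.6, 0, 0, 0, 0, -1],
    [0.02, -0.4, 0, 0, 0, 0, -1],
    [0, 0, 0, 0, 0, 0, -1],
  ],
)

```text
clock: 11.42
eef_pos: [0.5987, -0.2241, 0.0371]
ee_rot: [-0.014, 1.0, -0.0, 0.0]
wrist_force: [0.8, -1.2, 3.4]
grip_width: 0.0158
```

Call:
arm_command(
  increments=[
    [0.01, -0.4, 0, 0, 0, 0, -1],
    [0.01, -0.4, 0, 0, 0, 0, -1],
    [0.01, -0.4, 0, 0, 0, 0, -1],
    [0, 0, 0, 0, 0, 0, -1],
  ],
)

```text
clock: 11.75
eef_pos: [0.5989, -0.2359, 0.0371]
ee_rot: [-0.014, 1.0, -0.0, 0.0]
wrist_force: [-0.4, -0.6, 3.0]
grip_width: 0.0156
```

Call:
arm_command(
  increments=[
    [0.01, -0.4, 0, 0, 0, 0, -1],
    [0.01, -0.4, 0, 0, 0, 0, -1],
    [0, 0, 0, 0, 0, 0, -1],
  ],
)

```text
clock: 12.0
eef_pos: [0.5991, -0.2439, 0.0371]
ee_rot: [-0.014, 1.0, -0.0, 0.0]
wrist_force: [-0.1, -0.4, 3.8]
grip_width: 0.0156
```

Call:
arm_command(
  increments=[
    [0.01, -0.3, 0, 0, 0, 0, -1],
    [0.01, -0.2, 0, 0, 0, 0, -1],
    [0, 0, 0, 0, 0, 0, -1],
  ],
)

```text
clock: 12.25
eef_pos: [0.5992, -0.2484, 0.0371]
ee_rot: [-0.014, 1.0, -0.0, 0.0]
wrist_force: [-0.1, 0.7, 4.4]
grip_width: 0.0155
```

Call:
arm_command(
  increments=[
    [0.01, -0.3, 0, 0, 0, 0, -1],
    [0, 0, 0, 0, 0, 0, -1],
  ],
)

```text
clock: 12.42
eef_pos: [0.5994, -0.2515, 0.0371]
ee_rot: [-0.014, 1.0, -0.0, 0.0]
wrist_force: [-0.6, 0.9, 3.6]
grip_width: 0.0159
```

Call:
arm_command(
  increments=[
    [0.01, -0.3, 0, 0, 0, 0, -1],
    [0, 0, 0, 0, 0, 0, -1],
  ],
)

```text
clock: 12.58
eef_pos: [0.5995, -0.2544, 0.0371]
ee_rot: [-0.014, 1.0, -0.0, 0.0]
wrist_force: [0.4, 0.6, 4.3]
grip_width: 0.0157
```

Call:
arm_command(
  increments=[
    [0.01, -0.3, 0, 0, 0, 0, -1],
    [0, 0, 0, 0, 0, 0, -1],
  ],
)

```text
clock: 12.75
eef_pos: [0.5996, -0.2575, 0.0371]
ee_rot: [-0.014, 1.0, -0.0, 0.0]
wrist_force: [0.2, 0.8, 3.4]
grip_width: 0.0154
```

Call:
arm_command(
  increments=[
    [0.01, -0.3, 0, 0, 0, 0, -1],
    [0.01, -0.2, 0, 0, 0, 0, -1],
    [0, 0, 0, 0, 0, 0, -1],
  ],
)

```text
clock: 13.0
eef_pos: [0.5998, -0.2624, 0.0371]
ee_rot: [-0.014, 1.0, -0.0, 0.0]
wrist_force: [0.4, 1.3, 5.0]
grip_width: 0.0161
```

Call:
arm_command(
  increments=[
    [0.01, -0.2, 0, 0, 0, 0, -1],
    [0, 0, 0, 0, 0, 0, -1],
  ],
)

```text
clock: 13.17
eef_pos: [0.5999, -0.2643, 0.037]
ee_rot: [-0.014, 1.0, -0.0, 0.0]
wrist_force: [-0.3, 1.9, 4.4]
grip_width: 0.0153
```

Call:
arm_command(
  increments=[
    [0.01, -0.2, 0, 0, 0, 0, -1],
    [0, 0, 0, 0, 0, 0, -1],
  ],
)

```text
clock: 13.33
eef_pos: [0.6, -0.2663, 0.0371]
ee_rot: [-0.014, 1.0, -0.0, 0.0]
wrist_force: [-1.2, 1.6, 4.2]
grip_width: 0.0162
```

Call:
arm_command(
  increments=[
    [0.01, -0.2, 0, 0, 0, 0, -1],
    [0, 0, 0, 0, 0, 0, -1],
  ],
)

```text
clock: 13.5
eef_pos: [0.6, -0.2683, 0.0371]
ee_rot: [-0.014, 1.0, -0.0, -0.0]
wrist_force: [-1.0, 1.0, 4.6]
grip_width: 0.0155
```

Call:
arm_command(
  increments=[
    [0.01, -0.2, 0, 0, 0, 0, -1],
    [0, 0, 0, 0, 0, 0, -1],
  ],
)

```text
clock: 13.67
eef_pos: [0.6001, -0.2701, 0.037]
ee_rot: [-0.014, 1.0, 0.0, -0.0]
wrist_force: [-0.4, 2.6, 4.2]
grip_width: 0.0156
```

Run:
```python
from h import *
print(bot.state()['eef_pos'],bot.state()['grip_width'])
p,d,K,E,c=snap('side');np.savez('s3',p=p,d=d,K=K,E=E)
for q in((.6,-.26,.043),(.69,-.26,.043),(.643,-.218,.04)):
    x=np.linalg.inv(E)@np.r_[q,1];print(q,K[0,0]*x[0]/-x[2]+K[0,2],-K[1,1]*x[1]/-x[2]+K[1,2])
save('s3',cv2.resize(p[190:255,220:320],None,fx=7,fy=7,interpolation=cv2.INTER_CUBIC))
```

```text
[ 0.60014011 -0.27010197  0.03698651] 0.01558939697466614
(0.6, -0.26, 0.043) 266.5153047624613 224.80832324772615
(0.69, -0.26, 0.043) 291.3541225567264 222.0945787198071
(0.643, -0.218, 0.04) 275.7399485579235 216.82323252748543
```

View pics/s3.png

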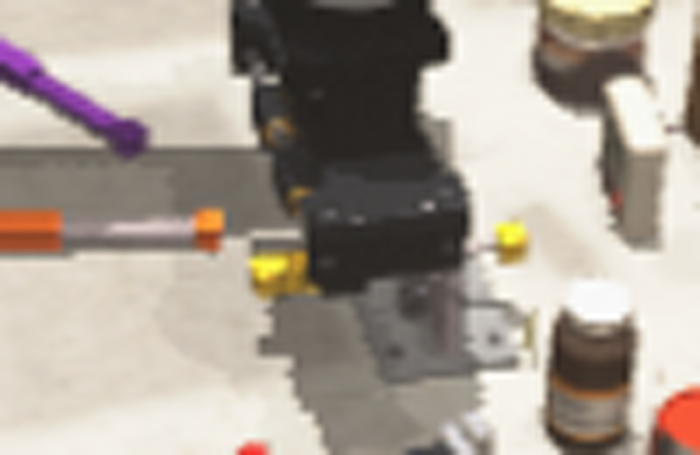

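Call:
arm_command(
  increments=[
    [0.01, -0.2, 0, 0, 0, 0, -1],
    [0, 0, 0, 0, 0, 0, -1],
  ],
)

```text
clock: 13.88
eef_pos: [0.6001, -0.2716, 0.0369]
ee_rot: [-0.014, 1.0, 0.0, -0.0]
wrist_force: [0.0, 4.5, 3.6]
grip_width: 0.0154
```

Call:
arm_command(
  increments=[
    [0.01, -0.2, 0, 0, 0, 0, -1],
    [0, 0, 0, 0, 0, 0, -1],
  ],
)

```text
clock: 14.05
eef_pos: [0.6001, -0.2731, 0.0366]
ee_rot: [-0.015, 1.0, 0.001, -0.0]
wrist_force: [-0.5, 5.9, 4.0]
grip_width: 0.0154
```

Call:
arm_command(
  increments=[
    [0, 0.3, 0.05, 0, 0, 0, -1],
    [-0.02, 0.8, 0, 0, 0, 0, -1],
    [-0.03, 1.2, 0, 0, 0, 0, -1],
    [-0.03, 1.4, 0, 0, 0, 0, -1],
    [-0.03, 1.4, 0, 0, 0, 0, -1],
    [-0.03, 1.4, 0, 0, 0, 0, -1],
    [-0.03, 1.4, 0, 0, 0, 0, -1],
    [-0.03, 1.4, 0, 0, 0, 0, -1],
    [-0.03, 1.4, 0, 0, 0, 0, -1],
    [-0.03, 1.4, 0, 0, 0, 0, -1],
    [-0.03, 1.4, 0, 0, 0, 0, -1],
    [0, 0.5, 0, 0, 0, 0, -1],
  ],
)

```text
clock: 15.05
eef_pos: [0.5972, -0.1316, 0.0374]
ee_rot: [-0.015, 1.0, 0.0, -0.0]
wrist_force: [-0.1, -0.5, 0.1]
grip_width: 0.0158
```

Call:
arm_command(
  increments=[
    [0, 0, 2, 0, 0, 0, -1],
    [0, 0, 3, 0, 0, 0, -1],
    [0, 0, 3.5, 0, 0, 1.5, -1],
    [-1.5, 2, 3, 0, 0, 1.5, -1],
    [-2, 3.5, 2, 0, 0, 1.6, -1],
    [-2, 3.5, 1, 0, 0, 0, -1],
    [-2, 3.5, 0, 0, 0, 0, -1],
    [-2, 3.5, 0, 0, 0, 0, -1],
    [-2, 3.5, 0, 0, 0, 0, -1],
    [-2, 3.5, 0, 0, 0, 0, -1],
    [-1.5, 3.5, 0, 0, 0, 0, -1],
    [0, 1, 0, 0, 0, 0, -1],
  ],
)

```text
clock: 16.05
eef_pos: [0.4461, 0.1417, 0.181]
ee_rot: [-0.057, 0.998, 0.001, -0.0]
wrist_force: [-0.9, -0.3, -0.9]
grip_width: 0.0157
```

Run:
```python
from h import *
print(bot.state()['eef_pos'],bot.state()['grip_width'],bot.state()['clock'])
p,d,K,E,c=snap('wrist');np.savez('w5',p=p,d=d,K=K,E=E)
save('w5',cv2.resize(p[:300],(768,450),interpolation=cv2.INTER_CUBIC))
```

```text
[0.44606575 0.14167367 0.18099631] 0.015686644585496217 16.05
```

View pics/w5.png

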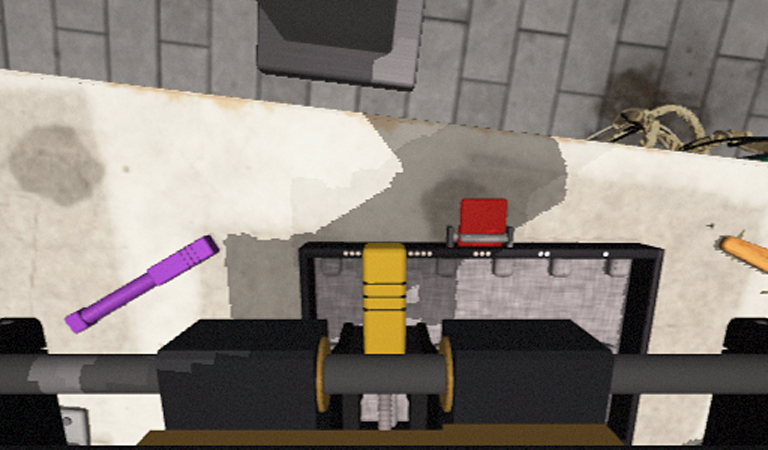

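Run:
```python
from h import *
z=np.load('w5.npz');p,K,E=[z[k] for k in 'pKE']
u=np.array([353,420,482,544,605])/1.5;v=np.array([253.5,254,254,254,254])/1.5
g=cv2.cvtColor(p,cv2.COLOR_RGB2GRAY)
for i in range(5):
    a,b=int(u[i]),int(v[i]);w=g[b-3:b+4,a-11:a+12].astype(float);w[w<140]=0
    yy,xx=np.mgrid[b-3:b+4,a-11:a+12];u[i],v[i]=(w*xx).sum()/w.sum(),(w*yy).sum()/w.sum()
W=np.array([onplane(a,b,.034,K,E) for a,b in zip(u,v)]);print(u.round(1),v.round(1));print(W.round(4),np.diff(W,axis=0).round(4))
s=np.array([-92,-46,0,46,92])/1e3
A=np.c_[s,np.ones(5)];cx,_,_,_=np.linalg.lstsq(A,W[:,:2],rcond=None);ax=cx[0]/np.linalg.norm(cx[0]);yaw=np.degrees(np.arctan2(-ax[0],ax[1]))
print('yaw',yaw,'scale',np.linalg.norm(cx[0]),'mid',cx[1])
ex=np.array([ax[1],-ax[0]])
for n,si in zip((5,4,3,2,1),s): 
    o=cx[1]+.081*ex+si*ax;print(n,'origin',o.round(4),'TCP(-46)',(o-.046*ex).round(4))
```

```text
[240.1 279.3 321.1 362.1 403.3] [168.9 168.7 168.7 168.9 169.1]
[[0.4331 0.1226 0.034 ]
 [0.4279 0.166  0.034 ]
 [0.4227 0.2123 0.034 ]
 [0.4177 0.2578 0.034 ]
 [0.4128 0.3035 0.034 ]] [[-0.0052  0.0434  0.    ]
 [-0.0052  0.0463  0.    ]
 [-0.0049  0.0455  0.    ]
 [-0.0049  0.0457  0.    ]]
yaw 6.371025685021319 scale 0.9923434999289144 mid [0.42282581 0.21242996]
5 origin [0.5135 0.13  ] TCP(-46) [0.4678 0.1249]
4 origin [0.5084 0.1757] TCP(-46) [0.4627 0.1706]
3 origin [0.5033 0.2214] TCP(-46) [0.4576 0.2163]
2 origin [0.4982 0.2671] TCP(-46) [0.4525 0.262 ]
1 origin [0.4931 0.3129] TCP(-46) [0.4474 0.3077]
```

Call:
arm_command(
  increments=[
    [0.3, 3, 0, 0, 0, 0, -1],
    [0.5, 3.5, -1, 0, 0, 0, -1],
    [0.5, 3.5, -2, 0, 0, 0, -1],
    [0.5, 3.5, -2.5, 0, 0, 0, -1],
    [0.4, 2.5, -2.5, 0, 0, 0, -1],
    [0, 0.8, -2.5, 0, 0, 0, -1],
    [0, 0, -1, 0, 0, 0, -1],
    [0, 0, 0, 0, 0, 0, -1],
  ],
)

```text
clock: 16.77
eef_pos: [0.469, 0.3031, 0.0635]
ee_rot: [-0.054, 0.999, -0.003, -0.003]
wrist_force: [0.4, -0.5, 0.2]
grip_width: 0.0159
```

Run:
```python
from h import *
print(bot.state()['eef_pos'],bot.state()['grip_width'],bot.state()['clock'])
z=np.load('w5.npz');p,K,E=[z[k] for k in 'pKE']
a=onplane(384/1.5,243/1.5,.194,K,E);print('grip end rel TCP in w5',a-np.array([.4461,.1417,.181]))
p,d,K,E,c=snap('wrist');np.savez('w6',p=p,d=d,K=K,E=E)
save('w6',cv2.resize(p[60:310],(768,375),interpolation=cv2.INTER_CUBIC))
```

```text
[0.46903816 0.3031022  0.06353025] 0.01592985115315155 16.7667
grip end rel TCP in w5 [-0.04585932 -0.00521306  0.013     ]
```

View pics/w6.png

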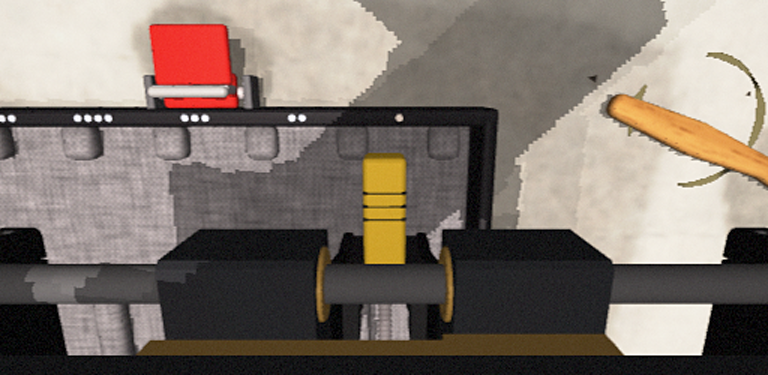

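Call:
arm_command(
  increments=[
    [0, 0, -1, 0, 0, 0, -1],
    [0, 0, -2, 0, 0, 0, -1],
    [0, 0, 0, 0, 0, 0, -1],
    [0, 0, 0, 0, 0, 0, -1],
  ],
)

```text
clock: 17.15
eef_pos: [0.4708, 0.3042, 0.0375]
ee_rot: [-0.054, 0.999, -0.0, -0.0]
wrist_force: [0.6, -0.3, 0.2]
grip_width: 0.0155
```

Call:
arm_command(
  increments=[
    [-0.2, 0.55, 0, 0, 0, 0, -1],
    [0, 0, -1, 0, 0, 0, -1],
    [0, 0, -1, 0, 0, 0, -1],
    [0, 0, -0.4, 0, 0, 0, -1],
    [0, 0, -0.2, 0, 0, 0, -1],
    [0, 0, 0, 0, 0, 0, -1],
  ],
)

```text
clock: 17.65
eef_pos: [0.4684, 0.3102, 0.0101]
ee_rot: [-0.054, 0.999, -0.001, -0.001]
wrist_force: [0.4, 0.9, -0.6]
grip_width: 0.0158
```

Call:
arm_command(
  increments=[
    [0, 0, -0.1, 0, 0, 0, -1],
    [0, 0, 0, 0, 0, 0, -0.3],
    [0, 0, 0, 0, 0, 0, -0.3],
    [0, 0, 0, 0, 0, 0, -0.3],
    [0, 0, 1, 0, 0, 0, -0.3],
    [0, 0, 2, 0, 0, 0, -0.3],
    [0, 0, 3, 0, 0, 0, -0.3],
    [0, 0, 3, 0, 0, 0, -0.3],
    [0, -1, 3, 0, 0, 0, -0.3],
    [0, -2, 2, 0, 0, 0, -0.3],
    [0, -2, 0, 0, 0, 0, -0.3],
  ],
)

```text
clock: 18.57
eef_pos: [0.4713, 0.2625, 0.1563]
ee_rot: [-0.056, 0.998, 0.003, 0.005]
wrist_force: [0.9, 0.2, -0.3]
grip_width: 0.0303
```

Run:
```python
from h import *
print(bot.state()['eef_pos'],bot.state()['grip_width'],bot.state()['clock'])
p,d,K,E,c=snap('top');np.savez('t2',p=p,d=d,K=K,E=E)
p2,d2,K2,E2,c=snap('wrist')
save('w7',np.vstack([cv2.resize(p2[60:310],(768,375)),cv2.resize(p[180:250,215:345],(390,210))[:, :].repeat(1,0) if 0 else cv2.copyMakeBorder(cv2.resize(p[180:250,215:345],(390,210),interpolation=cv2.INTER_CUBIC),0,0,0,378,0)]))
for n in('orange','yellow','red'):
    try: print(n,rod(n,p,K,E,roi=(215,200,345,250),smin=110))
    except Exception as e: print(n,e)
```

```text
[0.47125688 0.26248072 0.15627612] 0.030293212743905784 18.5667
orange {'o': array([ 0.5511, -0.3651,  0.016 ]), 'yaw': np.float64(-76.3), 'dist': np.float64(0.2138), 'areas': [3, 2], 'g': array([ 0.5208, -0.2405,  0.016 ])}
yellow {'o': array([ 0.5105, -0.3517,  0.016 ]), 'yaw': np.float64(-60.2), 'dist': np.float64(0.2816), 'areas': [43, 8], 'g': array([ 0.4266, -0.2051,  0.016 ])}
red {'o': array([ 0.4945, -0.3678,  0.016 ]), 'yaw': np.float64(-3.1), 'dist': np.float64(0.1046), 'areas': [59, 12], 'g': array([ 0.4318, -0.3645,  0.016 ])}
```

View pics/w7.png

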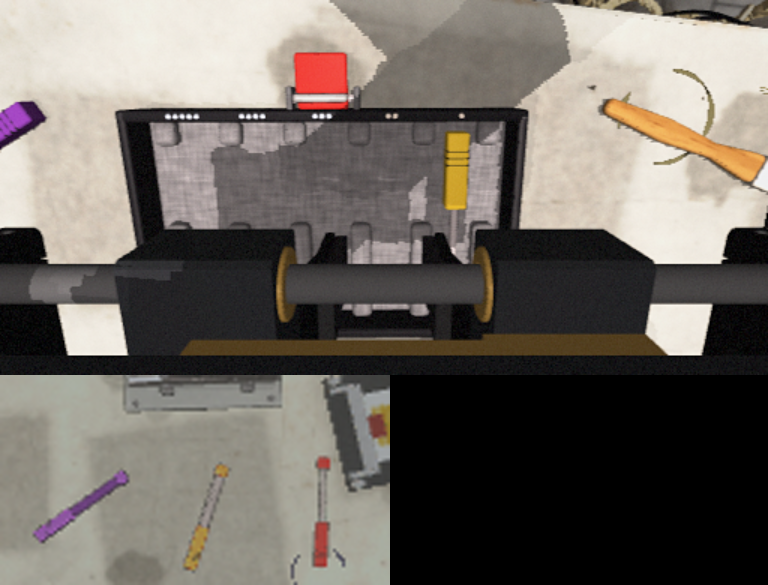

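Call:
arm_command(
  increments=[
    [-0.4, -3.8, 1.1, 0, 0, -1.95, 0],
    [-0.4, -3.8, 1.1, 0, 0, -1.95, 0],
    [-0.4, -3.8, 1.1, 0, 0, -1.95, 0],
    [-0.4, -3.8, 1.1, 0, 0, -1.95, 0],
    [-0.4, -3.8, 1.1, 0, 0, -1.95, 0],
    [-0.4, -3.8, 1.1, 0, 0, -1.95, 0],
    [-0.4, -3.8, 1.1, 0, 0, -1.95, 0],
    [-0.4, -3.8, 1.1, 0, 0, -1.95, 0],
    [-0.4, -3.8, 1.1, 0, 0, -1.95, 0],
    [-0.4, -3.8, 1.1, 0, 0, -1.95, 0],
    [-0.4, -3.8, 1.1, 0, 0, -1.95, 0],
    [-0.4, -3.8, 0.8, 0, 0, -1.95, 0],
  ],
)

```text
clock: 19.67
eef_pos: [0.4205, -0.197, 0.2805]
ee_rot: [0.15, 0.989, -0.0, 0.001]
wrist_force: [2.1, 0.4, -0.2]
grip_width: 0.0436
```

```bash
cat >> h.py <<'E'
def plan(n,roi=None,off=.046,**k):
    s=bot.state();p,d,K,E,c=snap('wrist');r=rod(n,p,K,E,roi=roi,**k);print(r)
    q=s['ee_rot'];yt=2*np.degrees(np.arctan2(-q[0],q[1]));t=s['eef_pos']
    a=np.radians(r['yaw']);o=r['o'];g=o[:2]-off*np.array([np.cos(a),np.sin(a)])
    print('TCP',t.round(4),'yaw',round(yt,2),'grasp at',g.round(4),'shift cm',((g-t[:2])*100).round(2),'turn',round(r['yaw']-yt,2),'clock',s['clock'])
E
python3 - <<'E'
from h import *
plan('orange')
E
```

```text
{'o': array([ 0.6014, -0.0289,  0.016 ]), 'yaw': np.float64(46.1), 'dist': np.float64(0.4035), 'areas': [285, 200], 'g': array([ 0.4336, -0.2035,  0.016 ])}
TCP [ 0.4205 -0.197   0.2805] yaw -17.22 grasp at [ 0.5695 -0.062 ] shift cm [14.9  13.49] turn 63.32 clock 19.6667
```

Run:
```python
s=open('h.py').read()
s=s.replace("    i=sorted(range(1,k),key=lambda i:-st[i,4])[:2]\n","    W=[onplane(*c,ztop,K,E) for c in ce];S=sorted(range(1,k),key=lambda i:-st[i,4]);g0=S[0]\n    i=[g0]+[j for j in S[1:] if .09<np.linalg.norm(W[j]-W[g0])<.12][:1]\n")
open('h.py','w').write(s)
from h import *
plan('orange')
```

```text
{'o': array([ 0.487 , -0.2227,  0.016 ]), 'yaw': np.float64(-19.9), 'dist': np.float64(0.0972), 'areas': [296, 18], 'g': array([ 0.4322, -0.2028,  0.016 ])}
TCP [ 0.4205 -0.2021  0.2818] yaw -17.58 grasp at [ 0.4437 -0.207 ] shift cm [ 2.32 -0.49] turn -2.32 clock 19.7167
```

Call:
arm_command(
  increments=[
    [0.7, -0.2, -3, 0, 0, -1.2, 0],
    [0.7, -0.2, -4, 0, 0, -1.1, 0],
    [0.7, -0.2, -4, 0, 0, 0, 0],
    [0.6, 0, -4, 0, 0, 0, 0],
    [0, 0, -4, 0, 0, 0, 0],
    [0, 0, -3.3, 0, 0, 0, 0],
    [0, 0, 0, 0, 0, 0, 0],
  ],
)

```text
clock: 20.35
eef_pos: [0.4428, -0.1998, 0.0499]
ee_rot: [0.169, 0.986, 0.0, -0.007]
wrist_force: [-0.6, 0.1, 0.9]
grip_width: 0.0433
```

```bash
cat >> h.py <<'E'
def grip(n,smin=150,vmin=70,ztop=.016):
    s=bot.state();p,d,K,E,c=snap('wrist');hsv=cv2.cvtColor(p,cv2.COLOR_RGB2HSV);m=np.zeros(p.shape[:2],np.uint8)
    for a,b in HUE[n]: m|=cv2.inRange(hsv,(a,smin,vmin),(b,255,255))
    m=cv2.morphologyEx(m,cv2.MORPH_CLOSE,np.ones((5,5)))
    k,l,st,ce=cv2.connectedComponentsWithStats(m);i=1+np.argmax(st[1:,4]);v,u=np.nonzero(l==i)
    W=np.array([onplane(a,b,ztop,K,E)[:2] for a,b in zip(u,v)]).astype(np.float32)
    r=cv2.minAreaRect(W);b=cv2.boxPoints(r);e=[b[1]-b[0],b[2]-b[1]];L=max(e,key=np.linalg.norm);L=L*np.sign(L[0]);yaw=np.degrees(np.arctan2(L[1],L[0]))
    q=s['ee_rot'];yt=2*np.degrees(np.arctan2(-q[0],q[1]));t=s['eef_pos']
    dl=np.linalg.norm(L);x=L/dl;near=np.array(r[0])-x*dl/2;rel=t[:2]-near;nrm=np.array([-x[1],x[0]])
    print('grip size',np.round(r[1],4),'centre',np.round(r[0],4),'yaw',round(yaw,1),'tool yaw',round(yt,1),'TCP',t.round(4),'TCP along grip from its end',(rel@x).round(4),'off side',(rel@nrm).round(4),'px',st[i],s['clock'])
    return p
E
python3 - <<'E'
from h import *
grip('orange')
E
```

```text
grip size [0.0154 0.0557] centre [ 0.4281 -0.2015] yaw -18.4 tool yaw -19.5 TCP [ 0.4428 -0.1998  0.0499] TCP along grip from its end 0.0413 off side 0.0063 px [ 236  160   23   75 1217] 20.35
```

Call:
arm_command(
  increments=[
    [0.15, -0.7, 0, 0, 0, 1, 0],
    [0, 0, -1, 0, 0, 0, 0],
    [0, 0, -2, 0, 0, 0, 0],
    [0, 0, -1.2, 0, 0, 0, 0],
    [0, 0, -0.3, 0, 0, 0, 0],
    [0, 0, 0, 0, 0, 0, 0],
    [0, 0, 0, 0, 0, 0, 0],
  ],
)

```text
clock: 20.98
eef_pos: [0.4509, -0.2085, 0.0129]
ee_rot: [0.16, 0.987, -0.0, 0.002]
wrist_force: [0.7, -0.3, -0.3]
grip_width: 0.0433
```

Call:
arm_command(
  increments=[
    [-0.6, 0.15, 0, 0, 0, 0, 0],
    [0, 0, -0.5, 0, 0, 0, 0],
    [0, 0, -0.45, 0, 0, 0, 0],
    [0, 0, 0, 0, 0, 0, 0],
    [0, 0, 0, 0, 0, 0, 0],
  ],
)

```text
clock: 21.4
eef_pos: [0.4431, -0.2069, 0.0013]
ee_rot: [0.16, 0.987, -0.0, -0.0]
wrist_force: [-0.1, 0.1, 0.4]
grip_width: 0.0438
```

Call:
arm_command(
  increments=[
    [0, 0, 0.1, 0, 0, 0, -1],
    [0, 0, 0, 0, 0, 0, -1],
    [0, 0, 0, 0, 0, 0, -1],
    [0, 0, 0, 0, 0, 0, -1],
    [0, 0, 0, 0, 0, 0, -1],
    [0, 0, 0, 0, 0, 0, -1],
    [0, 0, 0, 0, 0, 0, -1],
    [0, 0, 1, 0, 0, 0, -1],
    [0, 0, 2.5, 0, 0, 0, -1],
    [0, 0, 3, 0, 0, 0, -1],
    [0, 0, 2.5, 0, 0, 0, -1],
  ],
  grip_force=30,
)

```text
clock: 22.32
eef_pos: [0.443, -0.2069, 0.0936]
ee_rot: [0.16, 0.987, -0.0, -0.0]
wrist_force: [0.2, -0.3, -0.7]
grip_width: 0.0157
```

Call:
arm_command(
  increments=[
    [1.5, 1, 0, 0, 0, 3.3, -1],
    [2, 1, 0, 0, 0, 3.4, -1],
    [2.5, 1, 0, 0, 0, 3.4, -1],
    [2.5, 1, 0, 0, 0, 3.4, -1],
    [2.5, 1, 0, 0, 0, 3.3, -1],
    [2.5, 1, 0, 0, 0, 3.3, -1],
    [1.5, 0.8, -1, 0, 0, 0, -1],
    [0, 0.2, -2, 0, 0, 0, -1],
    [0, 0, 0, 0, 0, 0, -1],
    [0, 0, 0, 0, 0, 0, -1],
  ],
)

```text
clock: 23.15
eef_pos: [0.5916, -0.1368, 0.061]
ee_rot: [-0.014, 1.0, 0.0, -0.002]
wrist_force: [-0.5, -0.3, -1.0]
grip_width: 0.0155
```

Call:
arm_command(
  increments=[
    [0.3, 0, -1, 0, 0, 0, -1],
    [0, 0, -0.6, 0, 0, 0, -1],
    [0, 0, -0.2, 0, 0, 0, -1],
    [0, 0, 0, 0, 0, 0, -1],
    [0, 0, 0, 0, 0, 0, -1],
  ],
)

```text
clock: 23.57
eef_pos: [0.5962, -0.1371, 0.0447]
ee_rot: [-0.014, 1.0, -0.0, 0.0]
wrist_force: [0.1, -0.8, -0.8]
grip_width: 0.0155
```

Call:
arm_command(
  increments=[
    [0, 0, -0.1, 0, 0, 0, -1],
    [0, 0, 0, 0, 0, 0, -1],
  ],
)

```text
clock: 23.73
eef_pos: [0.5963, -0.137, 0.0438]
ee_rot: [-0.014, 1.0, 0.0, 0.0]
wrist_force: [0.3, 0.1, -0.8]
grip_width: 0.0155
```

Call:
arm_command(
  increments=[
    [0, 0, -0.1, 0, 0, 0, -1],
    [0, 0, 0, 0, 0, 0, -1],
  ],
)

```text
clock: 23.9
eef_pos: [0.5962, -0.1369, 0.0425]
ee_rot: [-0.014, 1.0, 0.0, 0.0]
wrist_force: [-0.1, 0.2, -1.9]
grip_width: 0.0155
```

Call:
arm_command(
  increments=[
    [0, 0, -0.1, 0, 0, 0, -1],
    [0, 0, 0, 0, 0, 0, -1],
  ],
)

```text
clock: 24.07
eef_pos: [0.5964, -0.1369, 0.0415]
ee_rot: [-0.014, 1.0, -0.0, 0.0]
wrist_force: [0.4, -0.5, 1.0]
grip_width: 0.016
```

Call:
arm_command(
  increments=[
    [0, 0, -0.1, 0, 0, 0, -1],
    [0, 0, 0, 0, 0, 0, -1],
  ],
)

```text
clock: 24.23
eef_pos: [0.5964, -0.1369, 0.041]
ee_rot: [-0.015, 1.0, -0.0, 0.0]
wrist_force: [-2.0, 0.7, 3.9]
grip_width: 0.0155
```

Call:
arm_command(
  increments=[
    [0, 0, -0.1, 0, 0, 0, -1],
    [0, 0, 0, 0, 0, 0, -1],
  ],
)

```text
clock: 24.4
eef_pos: [0.5964, -0.1369, 0.0403]
ee_rot: [-0.014, 1.0, -0.0, 0.0]
wrist_force: [-3.5, 0.9, 5.6]
grip_width: 0.0158
```

Call:
arm_command(
  increments=[
    [0, -0.3, 0.1, 0, 0, 0, -1],
    [0.02, -0.7, 0, 0, 0, 0, -1],
    [0.02, -0.9, 0, 0, 0, 0, -1],
    [0.02, -0.9, 0, 0, 0, 0, -1],
    [0.02, -0.7, 0, 0, 0, 0, -1],
    [0, 0, 0, 0, 0, 0, -1],
  ],
)

```text
clock: 24.9
eef_pos: [0.5974, -0.174, 0.0406]
ee_rot: [-0.013, 1.0, -0.0, 0.0]
wrist_force: [0.8, -1.0, 1.7]
grip_width: 0.0157
```

Call:
arm_command(
  increments=[
    [0.01, -0.3, 0, 0, 0, 0, -1],
    [0.01, -0.3, 0, 0, 0, 0, -1],
    [0, 0, 0, 0, 0, 0, -1],
  ],
)

```text
clock: 25.15
eef_pos: [0.5974, -0.1784, 0.0406]
ee_rot: [-0.014, 1.0, -0.0, 0.0]
wrist_force: [-0.5, -0.4, 1.9]
grip_width: 0.0155
```

Call:
arm_command(
  increments=[
    [0.01, -0.3, 0, 0, 0, 0, -1],
    [0, 0, 0, 0, 0, 0, -1],
  ],
)

```text
clock: 25.32
eef_pos: [0.5974, -0.1811, 0.0406]
ee_rot: [-0.014, 1.0, -0.0, 0.0]
wrist_force: [-0.6, -0.4, 3.5]
grip_width: 0.0156
```

Call:
arm_command(
  increments=[
    [0.01, -0.3, 0, 0, 0, 0, -1],
    [0, 0, 0, 0, 0, 0, -1],
  ],
)

```text
clock: 25.48
eef_pos: [0.5975, -0.1841, 0.0406]
ee_rot: [-0.014, 1.0, -0.0, 0.0]
wrist_force: [0.0, 0.3, 2.7]
grip_width: 0.0156
```

Call:
arm_command(
  increments=[
    [0.01, -0.3, 0, 0, 0, 0, -1],
    [0, 0, 0, 0, 0, 0, -1],
  ],
)

```text
clock: 25.65
eef_pos: [0.5976, -0.1872, 0.0405]
ee_rot: [-0.014, 1.0, -0.0, 0.0]
wrist_force: [-0.0, 0.3, 3.4]
grip_width: 0.0156
```

Call:
arm_command(
  increments=[
    [0.01, -0.2, 0, 0, 0, 0, -1],
    [0, 0, 0, 0, 0, 0, -1],
  ],
)

```text
clock: 25.82
eef_pos: [0.5977, -0.1889, 0.0405]
ee_rot: [-0.014, 1.0, 0.0, 0.0]
wrist_force: [0.2, 1.9, 3.3]
grip_width: 0.0156
```

Call:
arm_command(
  increments=[
    [0.01, -0.2, 0, 0, 0, 0, -1],
    [0, 0, 0, 0, 0, 0, -1],
  ],
)

```text
clock: 25.98
eef_pos: [0.5977, -0.1904, 0.0404]
ee_rot: [-0.015, 1.0, 0.0, -0.0]
wrist_force: [-0.5, 4.2, 3.6]
grip_width: 0.0159
```

Call:
arm_command(
  increments=[
    [0.01, -0.2, 0, 0, 0, 0, -1],
    [0, 0, 0, 0, 0, 0, -1],
  ],
)

```text
clock: 26.15
eef_pos: [0.5977, -0.1918, 0.0403]
ee_rot: [-0.015, 1.0, 0.001, -0.0]
wrist_force: [-0.6, 6.7, 4.1]
grip_width: 0.0161
```

Call:
arm_command(
  increments=[
    [0, 0.3, 0.05, 0, 0, 0, -1],
    [-0.02, 0.8, 0, 0, 0, 0, -1],
    [-0.03, 1.2, 0, 0, 0, 0, -1],
    [-0.03, 1.4, 0, 0, 0, 0, -1],
    [-0.03, 1.4, 0, 0, 0, 0, -1],
    [0, 0.4, 0, 0, 0, 0, -1],
    [0, 0, 2, 0, 0, 0, -1],
    [0, 0, 3, 0, 0, 0, -1],
    [0, 0, 3, 0, 0, 1.6, -1],
    [-1, 2, 2, 0, 0, 1.6, -1],
    [-1.2, 3, 0, 0, 0, 1.6, -1],
    [-1.2, 3, 0, 0, 0, 0, -1],
  ],
)

```text
clock: 27.15
eef_pos: [0.5624, -0.0565, 0.1418]
ee_rot: [-0.056, 0.998, 0.0, 0.001]
wrist_force: [-0.5, 1.1, -0.9]
grip_width: 0.016
```

Call:
arm_command(
  increments=[
    [-1.5, 3.5, 0, 0, 0, 0, -1],
    [-1.5, 3.5, 0, 0, 0, 0, -1],
    [-1.5, 3.5, -1, 0, 0, 0, -1],
    [-1.5, 3.5, -2, 0, 0, 0, -1],
    [-1, 3, -2, 0, 0, 0, -1],
    [0, 1.2, -2, 0, 0, 0, -1],
    [0, 0, -1.5, 0, 0, 0, -1],
    [0, 0, 0, 0, 0, 0, -1],
    [0, 0, 0, 0, 0, 0, -1],
  ],
)

```text
clock: 27.9
eef_pos: [0.492, 0.1231, 0.0557]
ee_rot: [-0.057, 0.998, -0.001, -0.002]
wrist_force: [0.0, -0.1, -0.8]
grip_width: 0.0155
```

Run:
```python
from h import *
p=grip('orange',ztop=bot.state()['eef_pos'][2]+.0137)
save('w8',p[60:310]);s=bot.state();print(s['clock'],s['grip_width'])
```

```text
grip size [0.04   0.0158] centre [0.4676 0.1204] yaw 6.5 tool yaw 6.5 TCP [0.492  0.1231 0.0557] TCP along grip from its end 0.0446 off side -0.0 px [ 242  165   29   71 1996] 27.9
27.95 0.015697989523390753
```

Call:
arm_command(
  increments=[
    [-0.4, 0.4, 0, 0, 0, 0, -1],
    [0, 0, -1.5, 0, 0, 0, -1],
    [0, 0, -1, 0, 0, 0, -1],
    [0, 0, 0, 0, 0, 0, -1],
  ],
)

```text
clock: 28.28
eef_pos: [0.488, 0.1262, 0.0305]
ee_rot: [-0.056, 0.998, -0.001, -0.001]
wrist_force: [0.5, 0.3, -0.3]
grip_width: 0.0154
```

Call:
arm_command(
  increments=[
    [0, 0.05, -1, 0, 0, 0, -1],
    [0, 0, -0.8, 0, 0, 0, -1],
    [0, 0, -0.2, 0, 0, 0, -1],
    [0, 0, 0, 0, 0, 0, -1],
    [0, 0, 0, 0, 0, 0, -1],
  ],
)

```text
clock: 28.7
eef_pos: [0.4893, 0.1275, 0.0115]
ee_rot: [-0.056, 0.998, -0.0, -0.0]
wrist_force: [-0.1, -0.2, -0.8]
grip_width: 0.0159
```

Lower a bit, release, rise, and swing to the red rod (≈(0.494,-0.366), yaw -3).

Call:
arm_command(
  increments=[
    [0, 0, -0.25, 0, 0, 0, -1],
    [0, 0, 0, 0, 0, 0, -1],
    [0, 0, 0, 0, 0, 0, -0.3],
    [0, 0, 0, 0, 0, 0, -0.3],
    [0, 0, 0, 0, 0, 0, -0.3],
    [0, 0, 1, 0, 0, 0, -0.3],
    [0, 0, 2, 0, 0, 0, -0.3],
    [0, 0, 3, 0, 0, 0, -0.3],
    [0, 0, 3, 0, 0, 0, -0.3],
    [0, 0, 3, 0, 0, 0, -0.3],
    [0, 0, 2, 0, 0, 0, -0.3],
    [0, 0, 0, 0, 0, 0, -0.3],
  ],
)

```text
clock: 29.7
eef_pos: [0.4921, 0.1289, 0.1551]
ee_rot: [-0.057, 0.998, 0.002, 0.005]
wrist_force: [0.6, 0.6, 0.0]
grip_width: 0.0304
```

Run:
```python
from h import *
print(bot.state()['eef_pos'],bot.state()['grip_width'],bot.state()['clock'])
p,d,K,E,c=snap('top')
p2,d2,K2,E2,c=snap('wrist')
save('w9',np.vstack([p2[60:310],cv2.copyMakeBorder(cv2.resize(p[180:250,215:345],(390,210),interpolation=cv2.INTER_CUBIC),0,0,0,122,0)]))
print(rod('red',p,K,E,roi=(240,200,345,250),smin=110))
```

```text
[0.49206346 0.12885042 0.15507004] 0.030412201260553995 29.7
{'o': array([ 0.4945, -0.3678,  0.016 ]), 'yaw': np.float64(-3.1), 'dist': np.float64(0.1046), 'areas': [59, 12], 'g': array([ 0.4318, -0.3645,  0.016 ])}
```

View pics/w9.png

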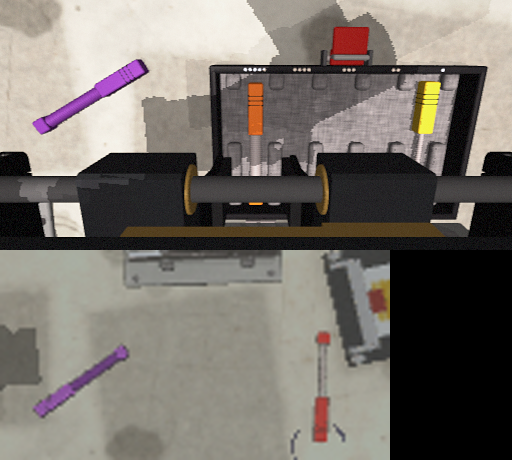

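Call:
arm_command(
  increments=[
    [-0.3, -4, 0, 0, 0, -1, 0],
    [-0.4, -4.1, 0, 0, 0, -1, 0],
    [-0.4, -4.1, 0, 0, 0, -1, 0],
    [-0.4, -4.1, 0, 0, 0, -1, 0],
    [-0.4, -4.1, 0, 0, 0, -1, 0],
    [-0.4, -4.1, 0, 0, 0, -1, 0],
    [-0.4, -4.1, 0, 0, 0, -1, 0],
    [-0.4, -4.1, 0, 0, 0, -1, 0],
    [-0.4, -4.1, -1, 0, 0, -1.3, 0],
    [-0.4, -4.1, -1.5, 0, 0, 0, 0],
    [-0.3, -4.1, -2, 0, 0, 0, 0],
    [-0.3, -4.1, -2, 0, 0, 0, 0],
  ],
)

```text
clock: 30.8
eef_pos: [0.4436, -0.355, 0.0867]
ee_rot: [0.025, 1.0, 0.001, -0.001]
wrist_force: [1.8, -0.1, -0.3]
grip_width: 0.0437
```

Call:
arm_command(
  increments=[
    [0, 0, -2, 0, 0, 0, 0],
    [0, 0, -1, 0, 0, 0, 0],
    [0, 0, 0, 0, 0, 0, 0],
    [0, 0, 0, 0, 0, 0, 0],
  ],
)

```text
clock: 31.13
eef_pos: [0.4444, -0.3526, 0.0578]
ee_rot: [0.024, 1.0, 0.0, -0.001]
wrist_force: [0.2, 0.7, 0.5]
grip_width: 0.043
```

Run:
```python
from h import *
grip('red')
```

```text
grip size [0.0148 0.0555] centre [ 0.4327 -0.3625] yaw -3.0 tool yaw -2.8 TCP [ 0.4444 -0.3526  0.0578] TCP along grip from its end 0.0389 off side 0.0105 px [ 232  161   21   72 1414] 31.1333
```

Call:
arm_command(
  increments=[
    [0.5, -1.1, 0, 0, 0, 0, 0],
    [0, 0, -1.5, 0, 0, 0, 0],
    [0, 0, -1.5, 0, 0, 0, 0],
    [0, 0, 0, 0, 0, 0, 0],
  ],
)

```text
clock: 31.52
eef_pos: [0.4495, -0.3628, 0.0278]
ee_rot: [0.024, 1.0, 0.001, -0.001]
wrist_force: [-0.8, 0.6, 0.5]
grip_width: 0.0439
```

Call:
arm_command(
  increments=[
    [0, 0, -1, 0, 0, 0, 0],
    [0, 0, -1, 0, 0, 0, 0],
    [0, 0, -0.4, 0, 0, 0, 0],
    [0, 0, 0, 0, 0, 0, 0],
    [0, 0, 0, 0, 0, 0, 0],
  ],
)

```text
clock: 31.93
eef_pos: [0.4501, -0.3644, 0.0046]
ee_rot: [0.025, 1.0, -0.0, -0.0]
wrist_force: [-0.1, 0.9, 0.2]
grip_width: 0.0438
```

Call:
arm_command(
  increments=[
    [0, 0.1, -0.2, 0, 0, 0, -1],
    [0, 0, 0, 0, 0, 0, -1],
    [0, 0, 0, 0, 0, 0, -1],
    [0, 0, 0, 0, 0, 0, -1],
    [0, 0, 0, 0, 0, 0, -1],
    [0, 0, 0, 0, 0, 0, -1],
    [0, 0, 0, 0, 0, 0, -1],
    [0, 0, 0, 0, 0, 0, -1],
    [0, 0, 1, 0, 0, 0, -1],
    [0, 0, 2.5, 0, 0, 0, -1],
    [0, 0, 3, 0, 0, 0, -1],
    [0, 0, 3, 0, 0, 0, -1],
  ],
  grip_force=30,
)

```text
clock: 32.93
eef_pos: [0.4493, -0.3632, 0.0985]
ee_rot: [0.025, 1.0, 0.0, -0.001]
wrist_force: [0.8, 0.2, -1.5]
grip_width: 0.0155
```

Call:
arm_command(
  increments=[
    [1, 2, 0.5, 0, 0, 2.2, -1],
    [1.8, 2.8, 0, 0, 0, 2.2, -1],
    [1.8, 2.8, 0, 0, 0, 0, -1],
    [1.8, 2.8, 0, 0, 0, 0, -1],
    [1.8, 2.8, 0, 0, 0, 0, -1],
    [1.8, 2.8, 0, 0, 0, 0, -1],
    [1.8, 2.8, 0, 0, 0, 0, -1],
    [1.8, 2.8, 0, 0, 0, 0, -1],
    [1, 1.2, -1, 0, 0, 0, -1],
    [0, 0, -2, 0, 0, 0, -1],
    [0, 0, -1, 0, 0, 0, -1],
    [0, 0, 0, 0, 0, 0, -1],
  ],
)

```text
clock: 33.93
eef_pos: [0.5932, -0.1354, 0.0595]
ee_rot: [-0.013, 1.0, 0.0, -0.004]
wrist_force: [-0.5, -0.7, -1.0]
grip_width: 0.0158
```

Call:
arm_command(
  increments=[
    [0.2, -0.1, -0.8, 0, 0, 0, -1],
    [0, 0, -0.5, 0, 0, 0, -1],
    [0, 0, -0.2, 0, 0, 0, -1],
    [0, 0, 0, 0, 0, 0, -1],
    [0, 0, 0, 0, 0, 0, -1],
  ],
)

```text
clock: 34.35
eef_pos: [0.598, -0.1369, 0.0479]
ee_rot: [-0.013, 1.0, -0.0, 0.0]
wrist_force: [0.9, 0.2, -1.5]
grip_width: 0.0158
```

Call:
arm_command(
  increments=[
    [0, 0, -0.15, 0, 0, 0, -1],
    [0, 0, 0, 0, 0, 0, -1],
  ],
)

```text
clock: 34.52
eef_pos: [0.5981, -0.1366, 0.0463]
ee_rot: [-0.013, 1.0, 0.0, 0.0]
wrist_force: [0.3, 0.7, -1.1]
grip_width: 0.0155
```

Call:
arm_command(
  increments=[
    [0, 0, -0.15, 0, 0, 0, -1],
    [0, 0, 0, 0, 0, 0, -1],
  ],
)

```text
clock: 34.68
eef_pos: [0.5979, -0.1364, 0.0445]
ee_rot: [-0.013, 1.0, 0.0, -0.0]
wrist_force: [-0.3, -0.4, -1.8]
grip_width: 0.0157
```

Call:
arm_command(
  increments=[
    [0, 0, -0.15, 0, 0, 0, -1],
    [0, 0, 0, 0, 0, 0, -1],
  ],
)

```text
clock: 34.85
eef_pos: [0.5978, -0.1364, 0.0428]
ee_rot: [-0.013, 1.0, 0.0, -0.0]
wrist_force: [0.3, 0.2, -1.8]
grip_width: 0.0151
```

Call:
arm_command(
  increments=[
    [0, 0, -0.1, 0, 0, 0, -1],
    [0, 0, 0, 0, 0, 0, -1],
  ],
)

```text
clock: 35.02
eef_pos: [0.5979, -0.1364, 0.0419]
ee_rot: [-0.013, 1.0, 0.0, -0.0]
wrist_force: [-0.2, -0.5, -0.8]
grip_width: 0.0159
```

Call:
arm_command(
  increments=[
    [0, 0, -0.1, 0, 0, 0, -1],
    [0, 0, 0, 0, 0, 0, -1],
  ],
)

```text
clock: 35.18
eef_pos: [0.5979, -0.1365, 0.0409]
ee_rot: [-0.013, 1.0, 0.0, -0.0]
wrist_force: [0.9, 0.3, -1.8]
grip_width: 0.0157
```

Call:
arm_command(
  increments=[
    [0, 0, -0.1, 0, 0, 0, -1],
    [0, 0, 0, 0, 0, 0, -1],
  ],
)

```text
clock: 35.35
eef_pos: [0.5979, -0.1365, 0.0399]
ee_rot: [-0.013, 1.0, 0.0, -0.0]
wrist_force: [-0.6, 0.2, -0.4]
grip_width: 0.0156
```

Call:
arm_command(
  increments=[
    [0, 0, -0.1, 0, 0, 0, -1],
    [0, 0, 0, 0, 0, 0, -1],
  ],
)

```text
clock: 35.52
eef_pos: [0.5979, -0.1364, 0.0389]
ee_rot: [-0.013, 1.0, 0.0, -0.0]
wrist_force: [-0.0, -0.8, -1.4]
grip_width: 0.0157
```

Call:
arm_command(
  increments=[
    [0, 0, -0.1, 0, 0, 0, -1],
    [0, 0, 0, 0, 0, 0, -1],
  ],
)

```text
clock: 35.68
eef_pos: [0.598, -0.1365, 0.0384]
ee_rot: [-0.014, 1.0, -0.0, 0.0]
wrist_force: [-0.7, 0.1, 1.7]
grip_width: 0.0156
```

Call:
arm_command(
  increments=[
    [0, -0.3, -0.05, 0, 0, 0, -1],
    [0.02, -0.7, 0, 0, 0, 0, -1],
    [0.02, -0.9, 0, 0, 0, 0, -1],
    [0.02, -0.9, 0, 0, 0, 0, -1],
    [0.02, -0.9, 0, 0, 0, 0, -1],
    [0, 0, 0, 0, 0, 0, -1],
  ],
)

```text
clock: 36.18
eef_pos: [0.5995, -0.176, 0.0381]
ee_rot: [-0.012, 1.0, -0.001, 0.001]
wrist_force: [1.1, -1.5, 4.1]
grip_width: 0.0157
```

Call:
arm_command(
  increments=[
    [0.02, -0.6, 0, 0, 0, 0, -1],
    [0.02, -0.6, 0, 0, 0, 0, -1],
    [0.02, -0.6, 0, 0, 0, 0, -1],
    [0, 0, 0, 0, 0, 0, -1],
  ],
)

```text
clock: 36.52
eef_pos: [0.5998, -0.1929, 0.038]
ee_rot: [-0.013, 1.0, -0.0, 0.0]
wrist_force: [-0.4, -2.6, 4.0]
grip_width: 0.0154
```

Call:
arm_command(
  increments=[
    [0.02, -0.5, 0, 0, 0, 0, -1],
    [0.02, -0.5, 0, 0, 0, 0, -1],
    [0.02, -0.5, 0, 0, 0, 0, -1],
    [0, 0, 0, 0, 0, 0, -1],
  ],
)

```text
clock: 36.85
eef_pos: [0.6002, -0.2073, 0.0379]
ee_rot: [-0.013, 1.0, -0.0, 0.0]
wrist_force: [-0.4, -1.1, 4.5]
grip_width: 0.0154
```

Call:
arm_command(
  increments=[
    [0.02, -0.4, 0, 0, 0, 0, -1],
    [0.02, -0.4, 0, 0, 0, 0, -1],
    [0.02, -0.4, 0, 0, 0, 0, -1],
    [0, 0, 0, 0, 0, 0, -1],
  ],
)

```text
clock: 37.18
eef_pos: [0.6007, -0.219, 0.0378]
ee_rot: [-0.013, 1.0, -0.0, 0.0]
wrist_force: [-0.5, -0.4, 5.0]
grip_width: 0.016
```

Call:
arm_command(
  increments=[
    [0.02, -0.4, 0, 0, 0, 0, -1],
    [0.02, -0.4, 0, 0, 0, 0, -1],
    [0, -0.3, 0, 0, 0, 0, -1],
    [0, 0, 0, 0, 0, 0, -1],
  ],
)

```text
clock: 37.52
eef_pos: [0.6011, -0.2299, 0.0378]
ee_rot: [-0.013, 1.0, -0.0, 0.0]
wrist_force: [-0.2, 0.4, 4.7]
grip_width: 0.0154
```

Call:
arm_command(
  increments=[
    [0.01, -0.3, 0, 0, 0, 0, -1],
    [0.01, -0.3, 0, 0, 0, 0, -1],
    [0.01, -0.3, 0, 0, 0, 0, -1],
    [0, 0, 0, 0, 0, 0, -1],
  ],
)

```text
clock: 37.85
eef_pos: [0.6014, -0.2388, 0.0377]
ee_rot: [-0.014, 1.0, 0.0, 0.0]
wrist_force: [0.3, 0.6, 5.2]
grip_width: 0.016
```

Call:
arm_command(
  increments=[
    [0.01, -0.3, 0, 0, 0, 0, -1],
    [0.01, -0.3, 0, 0, 0, 0, -1],
    [0, 0, 0, 0, 0, 0, -1],
  ],
)

```text
clock: 38.1
eef_pos: [0.6016, -0.2447, 0.0377]
ee_rot: [-0.014, 1.0, 0.0, 0.0]
wrist_force: [-0.2, -0.4, 5.2]
grip_width: 0.0159
```

Call:
arm_command(
  increments=[
    [0.01, -0.2, 0, 0, 0, 0, -1],
    [0, 0, 0, 0, 0, 0, -1],
  ],
)

```text
clock: 38.27
eef_pos: [0.6016, -0.2466, 0.0377]
ee_rot: [-0.014, 1.0, 0.0, 0.0]
wrist_force: [0.0, 0.9, 5.3]
grip_width: 0.0158
```

Call:
arm_command(
  increments=[
    [0.01, -0.2, 0, 0, 0, 0, -1],
    [0, 0, 0, 0, 0, 0, -1],
  ],
)

```text
clock: 38.43
eef_pos: [0.6017, -0.2485, 0.0377]
ee_rot: [-0.014, 1.0, 0.0, -0.0]
wrist_force: [1.0, 1.7, 4.4]
grip_width: 0.0159
```

Call:
arm_command(
  increments=[
    [0.01, -0.2, 0, 0, 0, 0, -1],
    [0, 0, 0, 0, 0, 0, -1],
  ],
)

```text
clock: 38.6
eef_pos: [0.6018, -0.2503, 0.0376]
ee_rot: [-0.014, 1.0, 0.0, -0.0]
wrist_force: [0.0, 1.6, 5.1]
grip_width: 0.0159
```

Call:
arm_command(
  increments=[
    [0.01, -0.2, 0, 0, 0, 0, -1],
    [0, 0, 0, 0, 0, 0, -1],
  ],
)

```text
clock: 38.77
eef_pos: [0.6017, -0.2517, 0.0374]
ee_rot: [-0.014, 1.0, 0.001, -0.0]
wrist_force: [-0.4, 4.9, 5.0]
grip_width: 0.0159
```

Call:
arm_command(
  increments=[
    [0.01, -0.15, 0, 0, 0, 0, -1],
    [0, 0, 0, 0, 0, 0, -1],
  ],
)

```text
clock: 38.93
eef_pos: [0.6017, -0.2526, 0.0371]
ee_rot: [-0.014, 1.0, 0.001, -0.001]
wrist_force: [-0.6, 6.1, 4.3]
grip_width: 0.0157
```

Call:
arm_command(
  increments=[
    [0, 0.3, 0.1, 0, 0, 0, -1],
    [-0.03, 0.8, 0, 0, 0, 0, -1],
    [-0.03, 1.2, 0, 0, 0, 0, -1],
    [-0.03, 1.4, 0, 0, 0, 0, -1],
    [-0.03, 1.4, 0, 0, 0, 0, -1],
    [-0.03, 1.4, 0, 0, 0, 0, -1],
    [-0.03, 1.4, 0, 0, 0, 0, -1],
    [-0.03, 1.4, 0, 0, 0, 0, -1],
    [-0.03, 1.4, 0, 0, 0, 0, -1],
    [-0.03, 1, 0, 0, 0, 0, -1],
    [0, 0, 1, 0, 0, 0, -1],
    [0, 0, 3, 0, 0, 0, -1],
  ],
)

```text
clock: 39.93
eef_pos: [0.5958, -0.1357, 0.0748]
ee_rot: [-0.014, 1.0, 0.001, -0.005]
wrist_force: [1.1, -0.7, -1.6]
grip_width: 0.0155
```

Call:
arm_command(
  increments=[
    [0, 0, 3.5, 0, 0, 1.6, -1],
    [-0.8, 2, 2.5, 0, 0, 1.6, -1],
    [-1.2, 3.8, 1, 0, 0, 1.6, -1],
    [-1.2, 3.8, 0, 0, 0, 0, -1],
    [-1.2, 3.8, 0, 0, 0, 0, -1],
    [-1.2, 3.8, 0, 0, 0, 0, -1],
    [-1.2, 3.8, 0, 0, 0, 0, -1],
    [-1.2, 3.8, 0, 0, 0, 0, -1],
    [-1.2, 3.8, 0, 0, 0, 0, -1],
    [-1.2, 3.8, 0, 0, 0, 0, -1],
    [-1.2, 3.8, 0, 0, 0, 0, -1],
    [-0.6, 2.8, -1, 0, 0, 0, -1],
  ],
)

```text
clock: 40.93
eef_pos: [0.4776, 0.2563, 0.1416]
ee_rot: [-0.056, 0.998, 0.002, 0.003]
wrist_force: [0.7, 0.4, 0.1]
grip_width: 0.0031
```

Call:
arm_command(
  increments=[
    [0, 0, -2, 0, 0, 0, -1],
    [0, 0, -2.5, 0, 0, 0, -1],
    [0, 0, -2, 0, 0, 0, -1],
    [0, 0, 0, 0, 0, 0, -1],
    [0, 0, 0, 0, 0, 0, -1],
  ],
)

```text
clock: 41.35
eef_pos: [0.4774, 0.2527, 0.0737]
ee_rot: [-0.055, 0.998, -0.001, -0.0]
wrist_force: [-0.1, 1.2, 1.6]
grip_width: 0.0004
```

Run:
```python
from h import *
p=grip('red',ztop=bot.state()['eef_pos'][2]+.0135)
save('w10',p[60:310]);s=bot.state();print(s['clock'],s['grip_width'])
```

```text
grip size [0.018  0.0244] centre [0.3997 0.2192] yaw -84.2 tool yaw 6.4 TCP [0.4774 0.2527 0.0737] TCP along grip from its end -0.0133 off side 0.0807 px [ 182   74   50   39 1846] 41.35
41.4 0.0006370035138575423
```

View pics/w10.png

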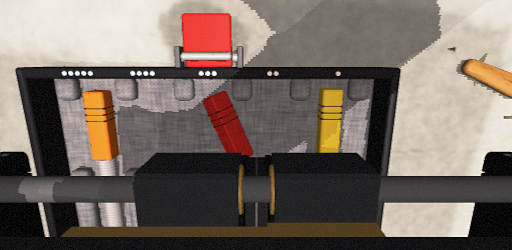

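Call:
arm_command(
  increments=[
    [0, 0, 2, 0, 0, 0, -1],
    [-1, 0, 3, 0, 0, 0, -1],
    [-1, 0, 3, 0, 0, 0, 0],
    [-1, -0.5, 3, 0, 0, 0, 0],
    [-1, -0.5, 3, 0, 0, 0, 0],
    [-1, 0, 1, 0, 0, 0, 0],
    [0, 0, 0, 0, 0, 0, 0],
  ],
)

```text
clock: 41.98
eef_pos: [0.4279, 0.2439, 0.2291]
ee_rot: [-0.056, 0.998, 0.004, 0.004]
wrist_force: [0.2, -0.6, 0.4]
grip_width: 0.0261
```

Run:
```python
from h import *
p,d,K,E,c=snap('wrist');t,dt,Kt,Et,c=snap('top');np.savez('w11',p=p,d=d,K=K,E=E)
save('w11',np.hstack([p[80:330,80:460],cv2.resize(t[180:250,125:215],(360,280),interpolation=cv2.INTER_CUBIC)[:250]]))
s=bot.state();print(s['eef_pos'],s['clock'])
# red in case, exclude catch (case near wall)
hsv=cv2.cvtColor(p,cv2.COLOR_RGB2HSV);m=cv2.inRange(hsv,(0,130,50),(6,255,255))|cv2.inRange(hsv,(173,130,50),(180,255,255))
k,l,st,ce=cv2.connectedComponentsWithStats(m);P=pts(d,K,E)
for i in range(1,k):
    if st[i,4]>15:
        q=P[l==i];v,u=np.nonzero(l==i);r=cv2.minAreaRect(np.array([onplane(a,b,.022,K,E)[:2] for a,b in zip(u,v)],np.float32));b=cv2.boxPoints(r)
        print(st[i],ce[i].round(1),np.median(q,0).round(4),np.percentile(q[:,2],[5,95]).round(4),np.round(b,4).tolist())
```

```text
[0.42723874 0.24306879 0.22460518] 42.0833
[217 135  28  20 526] [230.4 144.5] [0.3952 0.2093 0.0328] [0.0316 0.0341] [[0.3824999928474426, 0.22460000216960907], [0.3862999975681305, 0.1898999959230423], [0.4106999933719635, 0.19259999692440033], [0.4068000018596649, 0.2272000014781952]]
[218 160  27   3  77] [231. 161.] [0.4171 0.2114 0.0268] [0.0256 0.0281] [[0.4147000014781952, 0.2280000001192093], [0.41850000619888306, 0.193900004029274], [0.421099990606308, 0.19419999420642853], [0.4174000024795532, 0.2282000035047531]]
[227 175  29  41 596] [241.1 195.1] [0.4621 0.2289 0.0245] [0.0187 0.0296] [[0.4336000084877014, 0.2240000069141388], [0.44350001215934753, 0.20630000531673431], [0.4941999912261963, 0.2345999926328659], [0.48429998755455017, 0.2522999942302704]]
[265 262  14   6  70] [270.6 264.2] [0.5564 0.2781 0.0339] [0.0255 0.3144] [[0.5579000115394592, 0.2921000123023987], [0.5598999857902527, 0.27320000529289246], [0.5680000185966492, 0.27410000562667847], [0.5659999847412109, 0.2930000126361847]]
```

View pics/w11.png

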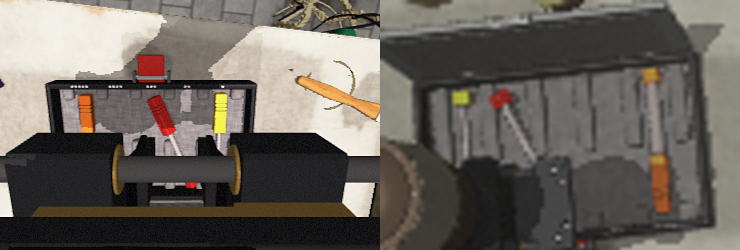

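Call:
arm_command(
  increments=[
    [0.8, -0.1, -1, 0, 0, 3.8, -0.25],
    [0.8, -0.1, -2, 0, 0, 3.8, -0.25],
    [0.8, -0.1, -3, 0, 0, 3.8, -0.25],
    [0.8, -0.2, -3, 0, 0, 3.8, -0.25],
    [0.8, -0.2, -3, 0, 0, 3.8, -0.25],
    [0.7, -0.1, -3, 0, 0, 3.8, -0.25],
    [0, 0, -1.5, 0, 0, 0, -0.25],
    [0, 0, 0, 0, 0, 0, -0.25],
    [0, 0, 0, 0, 0, 0, -0.25],
  ],
)

```text
clock: 42.83
eef_pos: [0.4738, 0.2341, 0.0568]
ee_rot: [-0.251, 0.968, -0.001, -0.002]
wrist_force: [0.1, 1.1, 0.7]
grip_width: 0.0329
```

Run:
```python
from h import *
s=bot.state();p,d,K,E,c=snap('wrist');np.savez('w12',p=p,d=d,K=K,E=E);P=pts(d,K,E)
hsv=cv2.cvtColor(p,cv2.COLOR_RGB2HSV);m=cv2.inRange(hsv,(0,130,40),(6,255,255))|cv2.inRange(hsv,(173,130,40),(180,255,255))
k,l,st,ce=cv2.connectedComponentsWithStats(m)
q=s['ee_rot'];print(s['eef_pos'],2*np.degrees(np.arctan2(-q[0],q[1])),s['grip_width'],s['clock'])
for i in range(1,k):
    if st[i,4]>150:
        q=P[l==i];r=cv2.minAreaRect(q[:,:2].astype(np.float32));A=np.c_[q[:,:2],np.ones(len(q))];pl=np.linalg.lstsq(A,q[:,2],rcond=None)[0]
        print(st[i],np.median(q,0).round(4),np.percentile(q[:,2],[5,95]).round(4),np.round(r[0],4),np.round(r[1],4),r[2],'slope',pl.round(3))
```

```text
[0.47383917 0.23409362 0.05675086] 29.11256713724524 0.03288551607836045 42.8333
[ 250   70   63   58 2195] [0.3954 0.2087 0.0328] [0.0315 0.034 ] [0.3963 0.2085] [0.0357 0.0352] 6.130223274230957 slope [ 0.345  0.005 -0.104]
[244 117  48  26 388] [0.4161 0.2108 0.0272] [0.0258 0.0285] [0.4161 0.2106] [0.005  0.0345] 6.3365583419799805 slope [-1.136 -0.181  0.539]
[ 242  161   29   75 2041] [0.4616 0.2275 0.0246] [0.019  0.0293] [0.4539 0.2223] [0.0878 0.0213] 30.16214942932129 slope [-0.196  0.038  0.107]
```

Call:
arm_command(
  increments=[
    [0, 0, -1.5, 0, 0, 0, -0.25],
    [0, 0, -1.5, 0, 0, 0, -0.25],
    [0, 0, -0.8, 0, 0, 0, -0.25],
    [0, 0, -0.5, 0, 0, 0, -0.25],
    [0, 0, 0, 0, 0, 0, -0.25],
    [0, 0, 0, 0, 0, 0, -0.25],
  ],
)

```text
clock: 43.38
eef_pos: [0.4747, 0.2354, 0.0163]
ee_rot: [-0.252, 0.968, 0.0, 0.001]
wrist_force: [0.2, 0.6, 0.1]
grip_width: 0.0328
```

Call:
arm_command(
  increments=[
    [0, 0, -0.35, 0, 0, 0, -0.25],
    [0, 0, 0, 0, 0, 0, -0.25],
    [0, 0, 0, 0, 0, 0, -1],
    [0, 0, 0, 0, 0, 0, -1],
    [0, 0, 0, 0, 0, 0, -1],
    [0, 0, 0, 0, 0, 0, -1],
    [0, 0, 0, 0, 0, 0, -1],
    [0, 0, 0, 0, 0, 0, -1],
  ],
  grip_force=35,
)

```text
clock: 44.05
eef_pos: [0.4744, 0.2351, 0.0122]
ee_rot: [-0.252, 0.968, 0.0, 0.0]
wrist_force: [0.1, 0.4, 1.6]
grip_width: 0.02
```

Call:
arm_command(
  increments=[
    [0, 0, 0, 0, 0, 0, -1],
    [0, 0, 0, 0, 0, 0, -1],
    [0, 0, 0, 0, 0, 0, -1],
    [0, 0, 0, 0, 0, 0, -1],
  ],
)

```text
clock: 44.38
eef_pos: [0.4744, 0.2351, 0.0122]
ee_rot: [-0.252, 0.968, 0.0, 0.0]
wrist_force: [0.1, -0.2, 1.2]
grip_width: 0.0198
```

Call:
arm_command(
  increments=[
    [0, 0, 0.5, 0, 0, 0, -1],
    [0, 0, 1, 0, 0, 0, -1],
    [0, 0, 1.5, 0, 0, 0, -1],
    [0, 0, 2, 0, 0, 0, -1],
    [0, 0, 2, 0, 0, 0, -1],
    [0, 0, 0, 0, 0, 0, -1],
    [0, 0, 0, 0, 0, 0, -1],
  ],
)

```text
clock: 44.97
eef_pos: [0.4747, 0.2355, 0.0836]
ee_rot: [-0.251, 0.968, 0.001, 0.001]
wrist_force: [-0.0, 0.4, -0.8]
grip_width: 0.0195
```

Run:
```python
from h import *
s=bot.state();print(s['eef_pos'],s['grip_width'])
p,d,K,E,c=snap('wrist');P=pts(d,K,E)
t,dt,Kt,Et,c=snap('top');t2,_,_,_,_=snap('side')
save('w13',np.hstack([p[60:340,140:380],cv2.resize(t[180:250,125:215],(360,280),interpolation=cv2.INTER_CUBIC)]))
hsv=cv2.cvtColor(p,cv2.COLOR_RGB2HSV);m=cv2.inRange(hsv,(0,130,40),(6,255,255))|cv2.inRange(hsv,(173,130,40),(180,255,255));m[:140]=0
k,l,st,ce=cv2.connectedComponentsWithStats(m);i=1+np.argmax(st[1:,4]);q=P[l==i]
for v in range(st[i,1],st[i,1]+st[i,3],8):
    w=P[v][l[v]==i]; 
    if len(w): print(v,len(w),np.median(w,0).round(4))
```

```text
[0.47469108 0.23553141 0.08360996] 0.019458844305598084
169 8 [0.4396 0.2167 0.0821]
177 37 [0.441  0.2171 0.0946]
185 35 [0.4447 0.2191 0.0953]
193 34 [0.4483 0.2215 0.0955]
201 36 [0.4525 0.2232 0.0953]
209 35 [0.4563 0.2256 0.096 ]
217 37 [0.4605 0.228  0.0963]
225 35 [0.4642 0.2296 0.0965]
233 35 [0.4684 0.2322 0.0971]
```

View pics/w13.png

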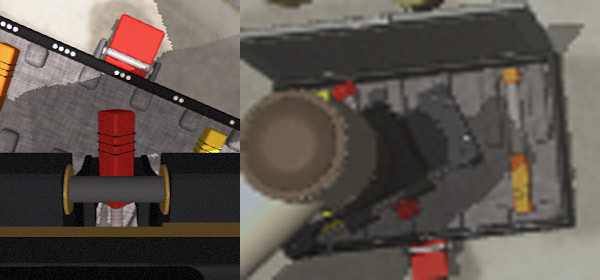

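Call:
arm_command(
  increments=[
    [-0.1, 0.7, 0, 0, 0, -4, -1],
    [-0.1, 0.7, 0, 0, 0, -4, -1],
    [-0.2, 0.7, 0, 0, 0, -4, -1],
    [-0.2, 0.7, 0, 0, 0, -4, -1],
    [0, 0, 0, 0, 0, -4, -1],
    [0, 0, -1, 0, 0, -2.7, -1],
    [0, 0, -1.5, -0.2, 2, 0, -1],
    [0, 0, -1, -0.2, 2, 0, -1],
    [0, 0, 0, 0, 0, 0, -1],
    [0, 0, 0, 0, 0, 0, -1],
  ],
)

```text
clock: 45.95
eef_pos: [0.4681, 0.2624, 0.0457]
ee_rot: [-0.056, 0.998, -0.003, -0.036]
wrist_force: [-0.0, -0.1, -0.6]
grip_width: 0.0199
```

Run:
```python
from h import *
s=bot.state();print(s['eef_pos'],s['grip_width'],R.from_quat(s['ee_rot']).as_matrix().round(3).tolist(),s['clock'])
p,d,K,E,c=snap('wrist');P=pts(d,K,E)
hsv=cv2.cvtColor(p,cv2.COLOR_RGB2HSV);m=cv2.inRange(hsv,(0,130,40),(6,255,255))|cv2.inRange(hsv,(173,130,40),(180,255,255));m[:150]=0
k,l,st,ce=cv2.connectedComponentsWithStats(m)
i=1+np.argmax(st[1:,4]);print(st[i])
for v in range(st[i,1]+2,st[i,1]+st[i,3],10):
    w=P[v][l[v]==i]; 
    if len(w): print(v,len(w),np.median(w,0).round(4))
```

```text
[0.46808534 0.26241683 0.04572245] 0.019910194217276703 [[-0.991, -0.111, -0.071], [-0.111, 0.994, -0.009], [0.072, -0.001, -0.997]] 45.95
[ 238  169   37   67 2323]
171 34 [0.4287 0.2578 0.0564]
181 37 [0.4333 0.2586 0.0602]
191 35 [0.439  0.2592 0.0597]
201 36 [0.4447 0.2595 0.0593]
211 35 [0.4504 0.2604 0.0593]
221 36 [0.4563 0.2613 0.0593]
231 35 [0.462  0.2617 0.0589]
```

Call:
arm_command(
  increments=[
    [0.1, 0.15, -1, 0, 0, 0, -1],
    [0, 0, -1, 0, 0, 0, -1],
    [0, 0, -0.6, 0, 0, 0, -1],
    [0, 0, -0.2, 0, 0, 0, -1],
    [0, 0, 0, 0, 0, 0, -1],
  ],
)

```text
clock: 46.42
eef_pos: [0.4687, 0.2641, 0.0182]
ee_rot: [-0.056, 0.998, -0.002, -0.036]
wrist_force: [0.9, 0.0, 0.5]
grip_width: 0.0197
```

Call:
arm_command(
  increments=[
    [0, 0, -0.2, 0, 0, 0, -1],
    [0, 0, -0.1, 0, 0, 0, -1],
    [0, 0, 0, 0, 0, 0, -1],
  ],
)

```text
clock: 46.67
eef_pos: [0.4693, 0.2646, 0.0161]
ee_rot: [-0.056, 0.998, -0.001, -0.035]
wrist_force: [-0.8, -0.7, -1.1]
grip_width: 0.0201
```

Call:
arm_command(
  increments=[
    [0, 0, -0.2, 0, 0, 0, -1],
    [0, 0, 0, 0, 0, 0, -1],
    [0, 0, 0, 0, 0, 0, -1],
  ],
)

```text
clock: 46.92
eef_pos: [0.4693, 0.2645, 0.0141]
ee_rot: [-0.056, 0.998, -0.002, -0.035]
wrist_force: [-0.3, 0.4, -1.0]
grip_width: 0.0197
```

Call:
arm_command(
  increments=[
    [0, 0, -0.15, 0, 0, 0, -1],
    [0, 0, 0, 0, 0, 0, -1],
  ],
)

```text
clock: 47.08
eef_pos: [0.4692, 0.2644, 0.0124]
ee_rot: [-0.056, 0.998, -0.002, -0.035]
wrist_force: [0.5, -0.1, -0.8]
grip_width: 0.0201
```

Call:
arm_command(
  increments=[
    [0, 0, -0.15, 0, 0, 0, -1],
    [0, 0, 0, 0, 0, 0, -1],
    [0, 0, 0, 0, 0, 0, -0.35],
    [0, 0, 0, 0, 0, 0, -0.3],
    [0, 0, 0, 0, 0, 0, -0.25],
    [0, 0, 0, 0, 0, 0, -0.25],
    [0, 0, 0, 0, 0, 0, -0.25],
  ],
)

```text
clock: 47.67
eef_pos: [0.4694, 0.2646, 0.0112]
ee_rot: [-0.056, 0.998, -0.001, -0.035]
wrist_force: [0.4, 0.3, -0.4]
grip_width: 0.0316
```

Call:
arm_command(
  increments=[
    [0, 0, 0.5, 0, 0, 0, -0.25],
    [0, 0, 1.5, 0, 0, 0, -0.25],
    [0, 0, 2, 0, 0, 0, -0.25],
    [0, 0, 3, 0.2, -2, 0, -0.25],
    [0, 0, 3, 0.2, -2, 0, -0.25],
    [-1, -1, 3, 0, 0, 0, -0.25],
    [-1, -1, 3, 0, 0, 0, -0.25],
    [0, 0, 0, 0, 0, 0, -0.25],
  ],
)

```text
clock: 48.33
eef_pos: [0.4506, 0.2452, 0.1779]
ee_rot: [-0.057, 0.998, 0.003, 0.005]
wrist_force: [0.8, 0.2, 0.8]
grip_width: 0.0327
```

```bash
cat > case.py <<'E'
from h import *
s=bot.state();print(s['eef_pos'],s['clock'])
p,d,K,E,c=snap('wrist');P=pts(d,K,E);hsv=cv2.cvtColor(p,cv2.COLOR_RGB2HSV)
C=np.array([.5033,.2214]);a=np.radians(6.37);ex=np.array([np.cos(a),np.sin(a)]);ey=np.array([-ex[1],ex[0]])
for n in HUE:
    m=np.zeros(p.shape[:2],np.uint8)
    for lo,hi in HUE[n]: m|=cv2.inRange(hsv,(lo,130,50),(hi,255,255))
    k,l,st,ce=cv2.connectedComponentsWithStats(m)
    for i in range(1,k):
        v,u=np.nonzero(l==i)
        if len(u)<20: continue
        W=np.array([onplane(x,y,.022,K,E)[:2] for x,y in zip(u,v)])-C;q=np.c_[W@ex,W@ey]*1000
        if abs(q.mean(0)[0])<80 and abs(q.mean(0)[1])<135:
            r=cv2.minAreaRect(q.astype(np.float32));print(n,len(u),'case mm',q.mean(0).round(1),np.round(r[1],1),round(r[2],1),'z',np.percentile(P[l==i][:,2],[5,50,95]).round(4))
np.savez('case',p=p,d=d,K=K,E=E)
E
python3 case.py
```

```text
[0.45056781 0.24521126 0.17788527] 48.3333
yellow 640 case mm [-42.3  91.5] [17.1 55.2] 89.7 z [0.0134 0.0212 0.0225]
orange 769 case mm [-41.  -88.8] [19.2 56.3] 89.8 z [0.0121 0.0211 0.0225]
red 621 case mm [-42.5  39.4] [55.1 15.4] 0.2 z [0.0161 0.0213 0.0226]
red 122 case mm [63.1 39.1] [15.3 12.6] 89.9 z [0.02   0.0215 0.2628]
```

Run:
```python
from h import *
p,d,K,E,c=snap('top');P=pts(d,K,E)
C=np.array([.5033,.2214]);a=np.radians(6.37);ex=np.array([np.cos(a),np.sin(a)]);ey=np.array([-ex[1],ex[0]])
Q=np.stack([(P[...,:2]-C)@ex,(P[...,:2]-C)@ey,P[...,2]],-1)
m=(Q[...,0]>.04)&(Q[...,0]<.14)&(abs(Q[...,1])<.15)&(Q[...,2]>.06)&(Q[...,2]<.28)
q=Q[m]*1000;print(len(q))
for z in range(60,280,20):
    w=q[(q[:,2]>=z)&(q[:,2]<z+20)]
    if len(w): print(z,len(w),np.percentile(w[:,0],[5,50,95]).round(),np.percentile(w[:,1],[5,95]).round())
for x in range(110,260,15):
    w=Q[(Q[...,0]*1000>x)&(Q[...,0]*1000<x+15)&(abs(Q[...,1])<.11)]
    print(x,len(w),'max z',np.percentile(w[:,2],[50,99]).round(3) if len(w) else None)
```

```text
939
60 105 [81. 83. 90.] [-131.  118.]
80 90 [82. 84. 86.] [-123.  112.]
100 90 [84. 86. 88.] [-129.  116.]
120 106 [86. 87. 90.] [-129.  119.]
140 100 [88. 89. 91.] [-124.  114.]
160 105 [89. 91. 92.] [-129.  121.]
180 133 [90. 93. 95.] [-125.  116.]
200 209 [ 93.  97. 102.] [-127.  119.]
220 1 [93. 93. 93.] [-20. -20.]
110 0 max z None
125 26 max z [0.049 0.069]
140 227 max z [0.003 0.07 ]
155 277 max z [0.034 0.076]
170 216 max z [0.056 0.08 ]
185 184 max z [0.049 0.077]
200 264 max z [0.047 0.175]
215 430 max z [0.141 0.181]
230 426 max z [0.168 0.181]
245 273 max z [0.173 0.182]
```

Call:
arm_command(
  increments=[
    [0, 0, 3, 0, 0, 0, -1],
    [0, 0, 3.5, 0, 0, 0, -1],
    [1, 0, 3.5, 0, 0, 0, -1],
    [3, -0.2, 0.5, 0, 0, 0, -1],
    [3, -0.2, 0, 0, 0, 0, -1],
    [3, -0.2, 0, 0, 0, 0, -1],
    [3, -0.2, 0, 0, 0, 0, -1],
    [3, 0, 0, 0, 0, 0, -1],
    [2.4, 0, 0, 0, 0, 0, -1],
    [0, 0, 0, 0, 0, 0, -1],
    [0, 0, 0, 0, 0, 0, -1],
  ],
)

```text
clock: 49.35
eef_pos: [0.6338, 0.2361, 0.2727]
ee_rot: [-0.055, 0.998, -0.001, -0.002]
wrist_force: [-0.8, 0.0, 0.3]
grip_width: 0.0004
```

Call:
arm_command(
  increments=[
    [0, 0, -2.5, 0, 0, 0, -1],
    [0, 0, -3, 0, 0, 0, -1],
    [0, 0, -2.5, 0, 0, 0, -1],
    [0, 0, -0.5, 0, 0, 0, -1],
    [0, 0, 0, 0, 0, 0, -1],
    [-0.7, -0.08, 0, 0, 0, 0, -1],
    [-0.7, -0.08, 0, 0, 0, 0, -1],
    [-0.7, -0.08, 0, 0, 0, 0, -1],
    [0, 0, 0, 0, 0, 0, -1],
  ],
)

```text
clock: 50.1
eef_pos: [0.6117, 0.2345, 0.1936]
ee_rot: [-0.057, 0.998, 0.001, 0.002]
wrist_force: [0.9, 0.0, 1.0]
grip_width: 0.0007
```

Call:
arm_command(
  increments=[
    [-0.6, -0.07, 0, 0, 0, 0, -1],
    [-0.6, -0.07, 0, 0, 0, 0, -1],
    [-0.7, -0.08, 0, 0, 0, 0, -1],
    [-0.7, -0.08, 0, 0, 0, 0, -1],
    [-0.7, -0.08, 0, 0, 0, 0, -1],
    [-0.4, -0.05, 0, 0, 0, 0, -1],
  ],
)

```text
clock: 50.6
eef_pos: [0.574, 0.2295, 0.1908]
ee_rot: [-0.056, 0.998, -0.0, -0.001]
wrist_force: [0.6, 0.1, -0.8]
grip_width: 0.0003
```

Call:
arm_command(
  increments=[
    [-0.85, -0.09, -0.3, 0, 0, 0, -1],
    [-0.85, -0.09, -0.3, 0, 0, 0, -1],
    [-0.85, -0.09, -0.3, 0, 0, 0, -1],
    [-0.85, -0.09, -0.35, 0, 0, 0, -1],
    [-0.85, -0.09, -0.35, 0, 0, 0, -1],
    [-0.8, -0.09, -0.35, 0, 0, 0, -1],
  ],
)

```text
clock: 51.1
eef_pos: [0.524, 0.2242, 0.1713]
ee_rot: [-0.056, 0.998, -0.0, 0.0]
wrist_force: [1.7, -0.5, 0.1]
grip_width: 0.0006
```

```bash
cat > lid.py <<'E'
from h import *
s=bot.state();C=np.array([.5033,.2214]);a=np.radians(6.37);ex=np.array([np.cos(a),np.sin(a)]);ey=np.array([-ex[1],ex[0]])
t=s['eef_pos'];print('x y z case',((t[:2]-C)@ex*1e3).round(1),((t[:2]-C)@ey*1e3).round(1),t[2].round(4),s['wrist_force'].round(1),s['clock'])
p,d,K,E,c=snap('top');P=pts(d,K,E)
Q=np.stack([(P[...,:2]-C)@ex,(P[...,:2]-C)@ey,P[...,2]],-1)*1e3
m=(Q[...,0]>-110)&(Q[...,0]<115)&(abs(Q[...,1])>70)&(abs(Q[...,1])<125)&(Q[...,2]<215)&(Q[...,2]>(20))
q=Q[m]
for x in range(-100,110,20):
    w=q[(q[:,0]>=x)&(q[:,0]<x+20)]
    if len(w)>3: print(x+10,len(w),np.percentile(w[:,2],[10,50,90]).round())
E
python3 lid.py
```

```text
x y z case 20.9 0.5 0.1713 [ 1.7 -0.5  0.1] 51.1
-90 61 [28. 33. 38.]
-70 38 [21. 23. 29.]
-50 28 [21. 25. 29.]
-30 34 [21. 23. 27.]
-10 47 [ 22. 182. 187.]
10 68 [ 21. 168. 179.]
30 62 [123. 136. 150.]
50 60 [ 94. 105. 118.]
70 57 [60. 73. 84.]
90 19 [34. 47. 52.]
```

Call:
arm_command(
  increments=[
    [-0.8, -0.09, -0.4, 0, 0, 0, -1],
    [-0.8, -0.09, -0.4, 0, 0, 0, -1],
    [-0.75, -0.08, -0.45, 0, 0, 0, -1],
    [-0.7, -0.08, -0.55, 0, 0, 0, -1],
    [-0.7, -0.08, -0.6, 0, 0, 0, -1],
    [-0.65, -0.07, -0.65, 0, 0, 0, -1],
    [-0.6, -0.07, -0.7, 0, 0, 0, -1],
    [-0.55, -0.06, -0.75, 0, 0, 0, -1],
    [-0.55, -0.06, -0.75, 0, 0, 0, -1],
  ],
)

```text
clock: 51.9
eef_pos: [0.4632, 0.2175, 0.1183]
ee_rot: [-0.056, 0.998, -0.0, -0.0]
wrist_force: [1.1, 0.5, 0.7]
grip_width: 0.0006
```

Call:
arm_command(
  increments=[
    [-0.45, -0.05, -0.75, 0, 0, 0, -1],
    [-0.45, -0.05, -0.8, 0, 0, 0, -1],
    [-0.4, -0.04, -0.8, 0, 0, 0, -1],
    [-0.4, -0.04, -0.9, 0, 0, 0, -1],
    [-0.4, -0.04, -0.9, 0, 0, 0, -1],
    [-0.4, -0.04, -0.9, 0, 0, 0, -1],
    [-0.35, -0.04, -0.9, 0, 0, 0, -1],
    [-0.3, -0.03, -0.8, 0, 0, 0, -1],
    [-0.2, 0, -0.3, 0, 0, 0, -1],
  ],
)

```text
clock: 52.65
eef_pos: [0.4301, 0.2142, 0.0476]
ee_rot: [-0.056, 0.998, -0.0, -0.0]
wrist_force: [2.0, -0.2, 2.8]
grip_width: 0.0006
```

Call:
arm_command(
  increments=[
    [0, 0, -0.3, 0, 0, 0, -1],
    [0, 0, -0.2, 0, 0, 0, -1],
    [0, 0, 0, 0, 0, 0, -1],
  ],
)

```text
clock: 52.9
eef_pos: [0.4297, 0.2138, 0.043]
ee_rot: [-0.056, 0.998, -0.001, -0.001]
wrist_force: [0.5, 1.0, -0.3]
grip_width: 0.0004
```

Call:
arm_command(
  increments=[
    [0, 0, -0.2, 0, 0, 0, -1],
    [0, 0, 0, 0, 0, 0, -1],
  ],
)

```text
clock: 53.07
eef_pos: [0.4302, 0.2142, 0.0414]
ee_rot: [-0.056, 0.998, -0.0, -0.0]
wrist_force: [-0.7, 0.4, 0.9]
grip_width: 0.0004
```

Call:
arm_command(
  increments=[
    [0, 0, -0.2, 0, 0, 0, -1],
    [0, 0, 0, 0, 0, 0, -1],
  ],
)

```text
clock: 53.23
eef_pos: [0.4304, 0.2143, 0.0397]
ee_rot: [-0.056, 0.998, -0.0, 0.0]
wrist_force: [-1.0, -0.1, 3.2]
grip_width: -0.0
```

Call:
arm_command(
  increments=[
    [0, 0, -0.2, 0, 0, 0, -1],
    [0, 0, 0, 0, 0, 0, -1],
  ],
)

```text
clock: 53.4
eef_pos: [0.4304, 0.2143, 0.0383]
ee_rot: [-0.056, 0.998, -0.0, 0.0]
wrist_force: [-2.5, -0.4, 9.8]
grip_width: 0.0007
```

Call:
arm_command(
  increments=[
    [0, 0, -0.1, 0, 0, 0, -1],
    [0, 0, 0, 0, 0, 0, -1],
    [0, 0, 0, 0, 0, 0, -1],
  ],
)

```text
clock: 53.65
eef_pos: [0.4304, 0.2143, 0.0379]
ee_rot: [-0.056, 0.998, -0.0, 0.0]
wrist_force: [-4.0, -1.0, 12.5]
grip_width: 0.0005
```

Call:
arm_command(
  increments=[
    [0, 0, 0.5, 0, 0, 0, -1],
    [0, 0, 1.5, 0, 0, 0, -1],
    [0, 0, 3, 0, 0, 0, -1],
    [0, 0, 4, 0, 0, 0, -1],
    [0, 0, 4, 0, 0, 0, -1],
    [0, -3, 4, 0, 0, 0, -1],
    [0, -4, 2, 0, 0, 0, -1],
    [0, -4, 0, 0, 0, 0, -1],
    [0, -4, 0, 0, 0, 0, -1],
    [0, -4, 0, 0, 0, 0, -1],
    [0, -4, 0, 0, 0, 0, -1],
    [0, -4, 0, 0, 0, 0, -1],
  ],
)

```text
clock: 54.65
eef_pos: [0.4298, -0.0496, 0.2187]
ee_rot: [-0.056, 0.998, 0.0, 0.001]
wrist_force: [1.2, -0.6, -0.4]
grip_width: 0.0003
```

Call:
arm_command(
  increments=[
    [0, -4, 0, 0, 0, 0, -1],
    [0, -4, 0, 0, 0, 0, -1],
    [0, 0, 0, 0, 0, 0, -1],
    [0, 0, 0, 0, 0, 0, -1],
    [0, 0, 0, 0, 0, 0, -1],
    [0, 0, 0, 0, 0, 0, -1],
    [0, 0, 0, 0, 0, 0, -1],
    [0, 0, 0, 0, 0, 0, -1],
    [0, 0, 0, 0, 0, 0, -1],
    [0, 0, 0, 0, 0, 0, -1],
    [0, 0, 0, 0, 0, 0, -1],
    [0, 0, 0, 0, 0, 0, -1],
  ],
)

```text
clock: 55.65
eef_pos: [0.4304, -0.1277, 0.2185]
ee_rot: [-0.056, 0.998, 0.0, 0.0]
wrist_force: [-0.4, 0.0, -0.2]
grip_width: 0.0004
```

```bash
python3 lid.py
python3 - <<'E'
from h import *
t=snap('top')[0];s=snap('side')[0]
save('end',np.hstack([cv2.resize(t[140:265,20:360],None,fx=1.5,fy=1.5),cv2.resize(s[130:318,190:330],None,fx=1,fy=1)[:187]]))
E
```

```text
x y z case -111.2 -338.8 0.2185 [-0.4  0.  -0.2] 55.65
-90 32 [31. 41. 47.]
-70 76 [38. 43. 49.]
-50 79 [37. 43. 48.]
-30 72 [38. 43. 48.]
-10 141 [37. 44. 50.]
10 154 [37. 43. 49.]
30 147 [37. 43. 49.]
50 147 [36. 43. 49.]
70 147 [37. 41. 48.]
90 48 [36. 41. 48.]Traceback (most recent call last):
  File "<stdin>", line 3, in <module>
    return _nx.concatenate(arrs, 1, dtype=dtype, casting=casting)
           ~~~~~~~~~~~~~~~^^^^^^^^^^^^^^^^^^^^^^^^^^^^^^^^^^^^^^^
ValueError: all the input array dimensions except for the concatenation axis must match exactly, but along dimension 0, the array at index 0 has size 188 and the array at index 1 has size 187
```

Run:
```python
from h import *
save('end2',cv2.resize(snap('top')[0][140:265,20:360],None,fx=2,fy=2))
```

```text
(no output)
```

View pics/end2.png

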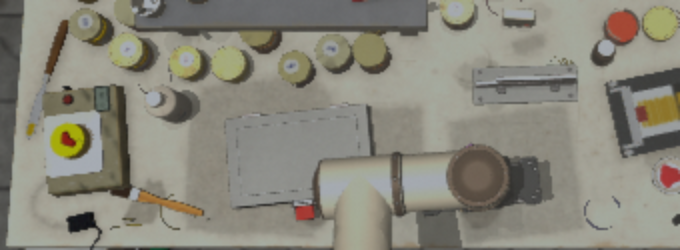

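The lid is shut and held, and the other things on the bench look undisturbed; the purple rod is hidden under the arm in this view. I'm handing the job in.

```bash
python3 -c "
from rig import bot
print(bot.finish_job())"
```

```text
the job is handed in; nothing more can be done
None
```

I opened the case with the catch and gauged the three rods on the bench in the order yellow, orange, red; no black rod was visible. I then shut the lid until the catch held.

| Rod | Stopped at (under about 6 N) | Dots / size | Bay |
|---|---|---|---|
| Yellow | y -0.273 m | 1 dot, 6 mm | 1 |
| Orange | y -0.192 m | 5 dots, 14 mm | 5 |
| Red | y -0.253 m | 2 dots, 8 mm | 2 |

The stops sit about 20 mm apart per dot, and the height at which each shaft met the ledge agrees with its reading.

**Dropped rod:** the grip slackened while I carried the red rod over the case, and it fell inside, skewed across bays 2 and 3. I picked it up again and laid it in bay 2.

**Last checks:**
- Before the lid was shut, all three rods lay flat in their channels with the grips towards the catch. Red sits about 6 mm off the middle of its 30 mm channel, against the rib; I left it there.
- The lid read flat at about 43 mm two seconds after I let go, so the catch is holding it.
- I didn't touch the purple rod or the other things on the bench. The arm hid the purple rod in the final picture, so its place was last confirmed in an earlier one.

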